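# Snap the lid on the chilling-cube tub and stow it under the riser

### The arm

A 6-joint arm with a two-finger parallel gripper is mounted at the origin on the work surface. World frame = base frame: x ahead of the robot, y to its left, z up, the work surface at z = 0. Lengths are in m, angles in rad, forces in N, time in s.
With the tool pointing down it reaches from about 0.35 to 0.775 m from the base axis. Payload 7.3 kg.
Tool frame: the origin (TCP) lies at the very end of the fingers, on their centre line; the grasp point (between the pads) lies 19 mm behind it; x points along the fingers, y is the direction in which the jaws open and shut, and the axes are right-handed (so a half turn about x gives the same grasp; the last joint's range is limited). The gripper opens to 92 mm and grips with 3 to 60 N. Pads are 19 mm wide; open, the fingers measure 130 mm over their backs; the gripper's body (75 mm by 190 mm) begins 47 mm behind the grasp point.
Start: joints at [-1.351, 0.342, 1.524, -0, 1.275, -0.146], TCP at [0.188, -0.49, 0.197] pointing down, gripper open.
Joint ranges: [-2.53, 2.53], [-0.77, 2.02], [0.04, 2.7], [-1, 4.14], [0.28, 2.66], [-3.11, 3.11]. Speed limits (rad/s): [2.57, 2.57, 3.14, 3.14, 3.14, 3.14].

### API

Orientations are given as [roll, pitch, yaw] about the fixed x, y, z axes, in that order (R = Rz(yaw) Ry(pitch) Rx(roll)).
In Python, from cell import robot gives the robot as it stands.
- The arm moves only by the tool play_rows, never from a script. Its argument "moves" is a list that holds one entry, the list of rows, each a list of 5 numbers: the shift along the tool's x, y, z in m, then the turn about the tool's x in degrees, then the opening, from -1 (shut) to 1 (fully open), so that 0 is half open. A call has exactly 10 rows; each row shifts and turns the pose as measured when the row begins, along the tool's axes as they then stand; what a row does not reach is not made up. A row lasts 1/10 s, in which the tool goes at most 50 mm and 8.59 degrees, less where a joint would pass 70% of its speed; a pose out of reach is approached as far as the arm can. A call with a gripper value outside its range is refused whole. The fingers move at their own pace and stop on an object; "grip_force" is the grip in N (left out, the last holds). Time passes only in rows, so rows that do not move let the fingers close, or fill a call up. It gives the time, the measured TCP pose, the force and the opening at its end, in the units of the state.
- robot.observe(): the state, without advancing time (a new reading comes with each control period).
- robot.read_camera(name): name is "side" or "top"; returns the picture (400x640x3 uint8, red, green, blue); there is no depth.
- robot.get_calibration(name): a dict with "mtx" (3x3 intrinsics, pixels), "k1" (the pictures are not rectified: a ray, as slopes to the right and down, at radius r is drawn at 1 + k1 r^2 times it, then the intrinsics apply), "view" (4x4, takes a point from world to camera coordinates). Camera axes: x right, y up, looking along -z (the intrinsics and any distortion apply to the point x, -y, -z); pixel columns grow to the right and rows downward; lengths in m; the calibration is good to about 2 mm. A picture is of the moment at which its call begins. get_calibration takes no time and is no camera call.
- robot.hand_in(): hands the job in, once; it reports no verdict.
Trained networks look in the newest picture that a camera, given by its name, has taken for a name from the list of things; names that differ only in an ending like _2 or _b are one class to them, and where a whole thing is asked for, a point or a joint stands for the part that bears it (a point fixed in the world has none). Each returns a list of dicts, best first, with "score" (0 to 1); they miss things now and then, are a little off and sometimes report something else, mostly with a low value. They report only what shows in the picture. A call takes as long as a camera call. They do not tell look-alikes from the thing itself.
- robot.spot_in(camera, label): "point" ([column, row] in pixels, amid what is visible of it).
The state is a dict: "time": time; "qpos": joint angles; "qvel": joint speeds; "joint_efforts": joint torques, N m; "tool_pos": TCP position; "tool_rot": TCP orientation; "contact_force": force on the tool from outside, world axes, zero at the start; "torque": the same for the moment, N m; "opening": finger opening in m.
Only numpy, scipy, OpenCV 4.12 (cv2) and the standard library are available. Lean on these libraries where they do the work, as an engineer would, in place of code of your own. Each camera call takes 0.05 s, during which the arm holds its last target.

### The job

The tub of steel chilling cubes has been left open: press its lid on until the tabs at both ends have snapped home and the lid lies flat on the rim. Then stow the closed tub under the walnut riser that the decanter stands on: slide it in between the legs, long side first, until it stands square and wholly under the board with nothing sticking out on either side. Leave the decanter, ice bucket, coasters and tongs undisturbed.

Things in the scene. Friction and masses are not known exactly. Their poses are not given: they have to be found in the camera images.
- tub: Open white plastic tub of steel chilling cubes (cubes reach 27 mm up), on the tray, about 0.4 kg. Outside 96 mm along x, 130 mm along y, 56 mm high; walls 3 mm, mouth 90 x 124 mm. Along the outside of each end (y = +65, -65 mm) runs a round bead, 3 mm proud, 72 mm long, 51 mm up. Origin: centre of the underside, z up.
- tub_rim (a point): Middle of the tub's mouth at rim height, 56 mm above its underside. Laid on loosely, the lid's tabs rest on the end beads with the lid about 10 mm too high. Pressed down at the middle with about 18 N (15 to 22), both tabs spring over the beads and the plate comes down on this rim: the lid's origin is then 41 mm above the tub's. The closed tub is 86 mm high.
- lid: The tub's white snap lid, 0.13 kg, lying right way up on the tray. Plate 102 mm (x) by 136 mm (y), underside 15 mm and top 19 mm above the origin. Plug below it 87 x 121 mm, 15 mm deep, the lowest 7 mm tapering in by 4 mm a side; it goes inside the tub's walls. A sprung snap tab at each end (y = +72, -72 mm); 153 mm overall. Origin: centre of the plug's underside, z up.
- lid_grip (a point): Middle of the bar grip on top of the lid, 32 mm above the lid's origin. The bar is 52 mm long along the lid's x, 14 mm wide (y) and 26 mm high, its top 45 mm above the lid's origin. The lid fits either way round (its x along the tub's x or against it). Once snapped it stays on when the closed tub is slid or lifted by this grip.
- riser: Fixed walnut bottle riser, a step shelf on the left or right of the tray with the decanter on top. Board 124 mm deep (its x, across the tray) by 232 mm wide (its y), underside 108 mm and top 124 mm up, on four 16 mm square legs at the corners. Open below on both long sides (x = -62 and +62 mm), 200 mm clear between the legs. Origin: centre of its footprint at tray level, z up.
- decanter: Crystal decanter with stopper, 92 mm across, 226 mm high, 0.9 kg, loose on top of the riser. Origin: centre of its underside. Leave alone.
- ice_bucket: White ceramic ice bucket with a hinged lid and brass knob, 152 mm across (176 over its lugs), 203 mm high, standing on the tray beside the riser. Origin: centre of its underside. Leave alone.
- coaster0: Lowest of a stack of three loose green glass coasters, each 94 mm across and 7 mm thick. Origin: centre of its underside. Leave alone.
- coaster1: Middle coaster of the stack, as coaster0. Leave alone.
- coaster2: Top coaster of the stack, as coaster0. Leave alone.
- tongs: Steel ice tongs lying flat on the tray, 190 mm long along their x, 64 mm wide, 9 mm high. Origin: at tray level near the middle. Leave alone.
Things that resemble listed ones, but are neither listed nor needed, are in the scene too. What is shaped like the tub but black is not meant.

How it is judged:
By the outcome, as a careful person would: the job done as asked, in the order asked, and still so for the second after the job is handed in, with the robot touching nothing.
It also fails if it takes over 64 s, if anything falls off the work surface, if the arm or the gripper's body presses on something with over 40 N, if the wrist force passes 120 N, or if a joint passes its speed limit or range.

## Working session

There is one attempt and no reset: what is moved stays moved. The work goes in short steps, Python scripts to look and compute and a tool call to move; the robot and the scene stay as the last step left them, time stands still between calls to the robot, and variables do not carry over. Pictures are saved under pics/ and viewed, and the job is handed in when it is done.

Besides the shell and the picture viewer there is one more tool, called after ">>>" as name(argument=value, ...) on one line, values as JSON. play_rows: Moves the arm, as the interface text tells. Its arguments: {"type":"object","properties":{"moves":{"type":"array"},"grip_force":{"type":"number"}},"required":["moves"]}

```bash
ls; mkdir -p pics; cat > h.py <<'E'
import numpy as np, cv2
from scipy.spatial.transform import Rotation as R
from cell import robot
def save(cam,name):
    im=robot.read_camera(cam); cv2.imwrite('pics/'+name,cv2.cvtColor(im,cv2.COLOR_RGB2BGR)); return im
def proj(cam,P):
    c=robot.get_calibration(cam);P=np.atleast_2d(P)
    q=(c['view']@np.c_[P,np.ones(len(P))].T).T[:,:3]
    s=np.c_[q[:,0]/-q[:,2],-q[:,1]/-q[:,2]]
    r2=(s**2).sum(1,keepdims=True); s=s*(1+c['k1']*r2)
    m=np.array(c['mtx']); return np.c_[s[:,0]*m[0,0]+m[0,2],s[:,1]*m[1,1]+m[1,2]]
def unproj(cam,px,z):
    c=robot.get_calibration(cam);m=np.array(c['mtx']);px=np.atleast_2d(px).astype(float)
    d=np.c_[(px[:,0]-m[0,2])/m[0,0],(px[:,1]-m[1,2])/m[1,1]]
    s=d.copy()
    for _ in range(30): s=d/(1+c['k1']*(s**2).sum(1,keepdims=True))
    V=np.linalg.inv(np.array(c['view'])); rays=np.c_[s[:,0],-s[:,1],-np.ones(len(s))]@V[:3,:3].T
    o=V[:3,3]; t=(z-o[2])/rays[:,2]; return o+rays*t[:,None]
E
python3 - <<'E'
from h import *
for c in('top','side'):
    save(c,c+'0.png'); k=robot.get_calibration(c); print(c,np.linalg.inv(np.array(k['view']))[:3,3].round(3),k['k1'],np.array(k['mtx']).round(1).tolist())
    for n in ['tub','lid','lid_grip','tub_rim','riser','decanter','ice_bucket','coaster2','tongs']:
        print(n,[(np.round(d['point'],1).tolist(),round(d['score'],2)) for d in robot.spot_in(c,n)])
print(robot.observe())
E
```

```text
pics
top [0.246 0.029 1.16 ] -0.06716276738081858 [[367.7, 0.0, 316.6], [0.0, 367.7, 202.1], [0.0, 0.0, 1.0]]
tub [([336.4, 212.6], 0.94), ([398.9, 246.7], 0.87), ([223.3, 289.7], 0.79), ([260.9, 238.2], 0.6)]
lid [([327.2, 161.3], 0.82)]
lid_grip [([328.8, 164.2], 0.87)]
tub_rim [([335.1, 212.2], 0.96), ([223.6, 293.1], 0.88), ([399.5, 245.2], 0.72), ([261.9, 235.3], 0.68)]
riser [([335.2, 213.1], 0.7), ([409.2, 189.1], 0.64)]
decanter [([418.3, 159.9], 0.86)]
ice_bucket [([236.8, 169.9], 0.73)]
coaster2 [([267.6, 122.0], 0.55)]
tongs [([377.5, 127.1], 0.84)]
side [0.392 0.765 0.97 ] -0.006212006378162362 [[478.0, 0.0, 323.4], [0.0, 478.0, 199.5], [0.0, 0.0, 1.0]]
tub [([401.5, 164.3], 0.92), ([442.6, 351.0], 0.85), ([345.3, 211.0], 0.84), ([371.1, 296.7], 0.81)]
lid [([281.3, 216.5], 0.73)]
lid_grip [([277.1, 214.6], 0.7)]
tub_rim [([403.9, 167.1], 0.93), ([443.6, 347.8], 0.86), ([367.4, 294.1], 0.67), ([347.8, 209.1], 0.58)]
riser [([331.5, 133.6], 0.64)]
decanter [([319.4, 101.0], 0.6)]
ice_bucket []
coaster2 [([209.1, 268.4], 0.64), ([201.8, 286.5], 0.58)]
tongs [([250.3, 175.7], 0.86)]
{'time': 1.0, 'qpos': array([-1.35103211e+00,  3.41970502e-01,  1.52413047e+00, -3.50668069e-05,
        1.27538822e+00, -1.45995490e-01]), 'qvel': array([-0.00116312, -0.00016558,  0.00037753, -0.00075394, -0.00147766,
        0.00132961]), 'joint_efforts': array([-6.29586630e-04, -4.31140244e+01, -2.44477379e+01,  7.15090754e-02,
        4.84781899e-02, -1.85536024e-06]), 'tool_pos': array([ 0.187785  , -0.49027734,  0.19724518]), 'tool_rot': array([ 1.11121988,  1.57068757, -1.66460286]), 'contact_force': array([-0.03895536,  0.37941431, -0.56430924]), 'torque': array([ 0.0489511 ,  0.0687403 , -0.02579537]), 'opening': 0.0919545468359642}
```

View pics/top0.png

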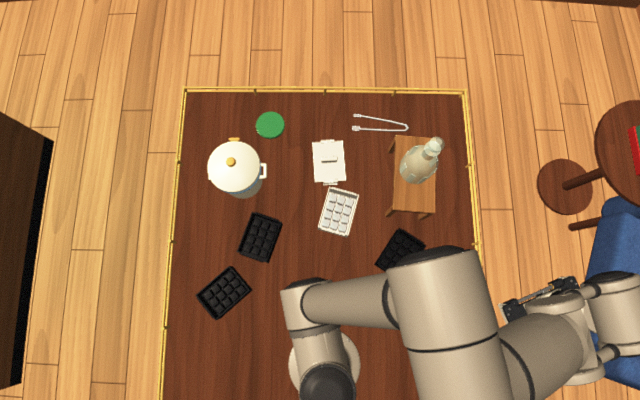

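View pics/side0.png

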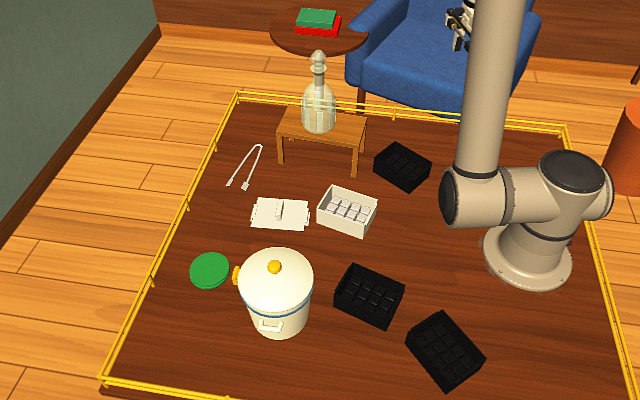

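The top picture shows the white tub at (338,212), the lid at (328,162), the riser with decanter at (414,175), and the ice bucket at (237,167). Possible mix-ups for the tub are the black tubs at (260,238), (224,292) and (400,250). The white one fits the description. I'll check it in a crop.

```bash
python3 - <<'E'
import cv2
a=cv2.imread('pics/top0.png')[120:250,290:450]; cv2.imwrite('pics/tc.png',cv2.resize(a,None,fx=4.6,fy=4.6,interpolation=cv2.INTER_CUBIC))
a=cv2.imread('pics/side0.png')[90:250,220:400]; cv2.imwrite('pics/sc.png',cv2.resize(a,None,fx=3.7,fy=3.7,interpolation=cv2.INTER_CUBIC))
E
```

```text
(no output)
```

View pics/tc.png

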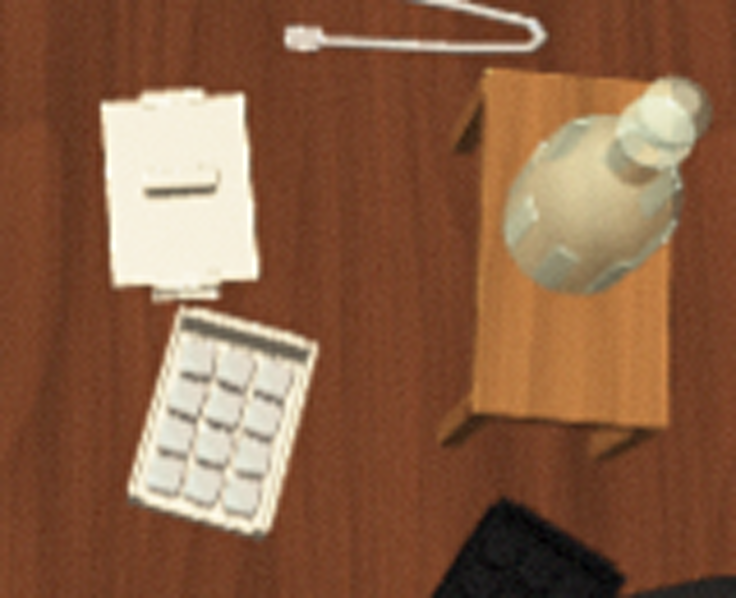

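View pics/sc.png

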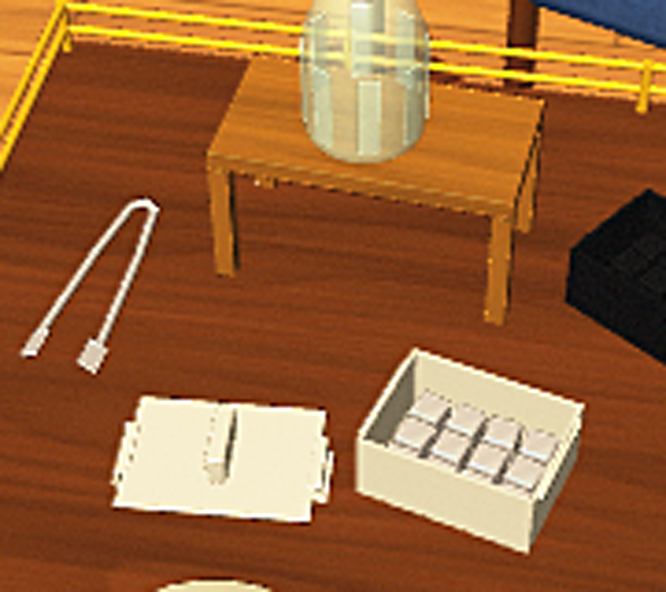

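```bash
cat > fit.py <<'E'
from h import *
from scipy.optimize import least_squares
def fit(obs,x0):
    # obs: list (cam, local xyz, px)
    def f(p):
        c,s=np.cos(p[2]),np.sin(p[2]); r=[]
        for cam,l,px in obs:
            P=[p[0]+c*l[0]-s*l[1],p[1]+s*l[0]+c*l[1],l[2]+(p[3] if len(p)>3 else 0)]
            r.append(proj(cam,P)[0]-px)
        return np.ravel(r)
    s=least_squares(f,x0,loss='soft_l1'); return s.x,f(s.x).reshape(-1,2)
E
cat > m1.py <<'E'
from fit import *
T=lambda u,v:np.array([290+u/4.6,120+v/4.6])-.4
S=lambda u,v:np.array([220+u/3.7,90+v/3.7])-.4
def rect(hx,hy,z): # image top view: up=+x world, left=+y
    return {'ul':(hx,hy,z),'ur':(hx,-hy,z),'lr':(-hx,-hy,z),'ll':(-hx,hy,z)}
# local frame with local long axis (130) along world x roughly -> use L= long along local X
L=rect(.068,.051,.019); U=rect(.065,.048,.056); Z=rect(.116,.062,.124)
res={}
for n,q,tp,sd in [('lid',L,dict(ul=(101,101),ur=(243,94),lr=(260,278),ll=(114,287)),dict(ur=(142,396),lr=(328,409),ll=(310,521),ul=(113,507))),
 ('tub',U,dict(ul=(182,307),ur=(317,345),lr=(266,537),ll=(130,497)),dict(ur=(417,350),lr=(585,405),ul=(360,437))),
 ('riser',Z,dict(ul=(486,68),ll=(474,415),lr=(667,428)),dict(ul=(208,155),ll=(513,208),ur=(250,55),lr=(544,100)))]:
    a=[('top',q[k],T(*v)) for k,v in tp.items()]; b=[('side',q[k],S(*v)) for k,v in sd.items()]
    x0=[.4,0,0] if n!='riser' else [.4,-.3,0]
    for w in (a,b,a+b):
        x,r=fit(w,x0); print(n,x.round(4),np.abs(r).max(1).round(1))
    x,r=fit(a+b,list(x)+[0]); print(' with z',x.round(4))
E
python3 m1.py
```

```text
lid [ 0.6254 -0.0133  0.0741] [0.4 0.1 0.2 0.2]
lid [ 0.6274 -0.0152  0.068 ] [0.2 0.3 0.1 0.4]
lid [ 0.6266 -0.0141  0.0705] [0.4 0.4 0.5 0.6 0.5 0.6 0.4 0.5]
 with z [ 0.6261 -0.0133  0.071   0.0021]
tub [ 0.4522 -0.0415 -0.268 ] [0.7 0.6 0.7 0.6]
tub [ 0.4548 -0.0445 -0.2761] [0.7 0.4 0.5]
tub [ 0.4536 -0.0425 -0.2682] [0.2 0.6 1.1 1.  0.1 0.8 1.3]
 with z [ 0.4532 -0.0416 -0.2683  0.0026]
riser [ 0.556  -0.2635 -0.073 ] [0.2 0.2 0.4]
riser [ 0.5591 -0.2648 -0.0742] [1.  0.5 0.5 0.2]
riser [ 0.5577 -0.264  -0.0731] [0.7 0.8 0.5 0.5 0.8 0.9 0.5]
 with z [ 5.577e-01 -2.638e-01 -7.300e-02  2.000e-04]
```

```bash
cat > pl.py <<'E'
from h import *
def Rt(o): return R.from_euler('xyz',o['tool_rot']).as_matrix()
def st():
    o=robot.observe(); M=Rt(o)
    print('t',round(o['time'],2),'pos',o['tool_pos'].round(4),'F',o['contact_force'].round(1),'open',round(o['opening'],4),'q',o['qpos'].round(3))
    print(' ax',M[:,0].round(4),'ay',M[:,1].round(4)); return o,M
def go(target,yaw=None):
    o,M=st(); d=M.T@(np.array(target)-o['tool_pos']); print(' shift(tool)',d.round(4))
    if yaw is not None:
        w=np.array([np.cos(yaw),np.sin(yaw),0]); v=M.T@w; a=np.degrees(np.arctan2(v[2],v[1])); a=(a+90)%180-90; print(' turn',a.round(2))
E
python3 - <<'E'
from pl import *
go([.38,-.02,.18],.0705); go([.6265,-.0141,.13],.0705)
E
```

```text
t 1.0 pos [ 0.1878 -0.4903  0.1972] F [-0.   0.4 -0.6] open 0.092 q [-1.351  0.342  1.524 -0.     1.275 -0.146]
 ax [-0.e+00 -1.e-04 -1.e+00] ay [ 3.577e-01 -9.338e-01  1.000e-04]
 shift(tool) [ 0.0172 -0.3704 -0.3477]
 turn -73.08
t 1.0 pos [ 0.1878 -0.4903  0.1972] F [-0.   0.4 -0.6] open 0.092 q [-1.351  0.342  1.524 -0.     1.275 -0.146]
 ax [-0.e+00 -1.e-04 -1.e+00] ay [ 3.577e-01 -9.338e-01  1.000e-04]
 shift(tool) [ 0.0672 -0.2878 -0.58  ]
 turn -73.08
```

>>> play_rows(moves=[[[0.0, -0.034, -0.032, 0, 1], [0.0, -0.034, -0.032, 0, 1], [0.0, -0.034, -0.032, 0, 1], [0.0, -0.034, -0.032, 0, 1], [0.0, -0.034, -0.032, 0, 1], [0.0, -0.034, -0.032, 0, 1], [0.0, -0.034, -0.032, 0, 1], [0.0, -0.034, -0.032, 0, 1], [0.0, -0.034, -0.032, 0, 1], [0.0, -0.034, -0.032, 0, 1]]], grip_force=40)

```text
time: 2.0
tool_pos: [0.3701, -0.049, 0.1968]
tool_rot: [2.068, 1.563, -0.72]
contact_force: [2.1, -0.9, 0.9]
opening: 0.0919
```

```bash
python3 - <<'E'
from pl import *
go([.6265,-.0141,.11],.0705)
E
```

```text
t 2.0 pos [ 0.3701 -0.049   0.1968] F [ 2.1 -0.9  0.9] open 0.0919 q [-0.335  0.055  1.896 -0.003  1.184  0.883]
 ax [ 0.0056 -0.0049 -1.    ] ay [ 0.3462 -0.9381  0.0065]
 shift(tool) [ 0.0881  0.0555 -0.2523]
 turn -73.78
```

>>> play_rows(moves=[[[0.004, 0, 0, -7.5, 1], [0.004, 0, 0, -7.5, 1], [0.004, 0, 0, -7.5, 1], [0.004, 0, 0, -7.5, 1], [0.004, 0, 0, -7.5, 1], [0.004, 0, 0, -7.5, 1], [0.004, 0, 0, -7.5, 1], [0.004, 0, 0, -7.5, 1], [0.004, 0, 0, -7.5, 1], [0.004, 0, 0, -7.5, 1]]])

```text
time: 3.0
tool_pos: [0.3732, -0.0407, 0.1573]
tool_rot: [1.011, 1.558, -0.403]
contact_force: [-0.3, 0.1, -0.2]
opening: 0.0918
```

```bash
python3 - <<'E'
from pl import *
go([.6265,-.0141,.11],.0705)
E
```

```text
t 3.0 pos [ 0.3732 -0.0407  0.1573] F [-0.3  0.1 -0.2] open 0.0918 q [-3.130e-01  1.020e-01  1.965e+00 -1.000e-03  1.062e+00 -4.690e-01]
 ax [ 0.0116 -0.005  -0.9999] ay [0.9877 0.1562 0.0107]
 shift(tool) [0.0501 0.2539 0.0129]
 turn 4.94
```

>>> play_rows(moves=[[[0.004, 0.03, 0, 0.6, 1], [0.004, 0.03, 0, 0.6, 1], [0.004, 0.03, 0, 0.6, 1], [0.004, 0.03, 0, 0.6, 1], [0.004, 0.03, 0, 0.6, 1], [0.004, 0.03, 0, 0.6, 1], [0.004, 0.03, 0, 0.6, 1], [0.002, 0.02, 0, 0, 1], [0, 0, 0, 0, 1], [0, 0, 0, 0, 1]]])

```text
time: 4.0
tool_pos: [0.6095, -0.0107, 0.1271]
tool_rot: [1.031, 1.559, -0.455]
contact_force: [-0.7, 0.1, 0.6]
opening: 0.0916
```

```bash
python3 - <<'E'
from pl import *
go([.6265,-.0141,.022],.0705)
save('top','t2.png'); save('side','s2.png')
E
```

```text
t 4.0 pos [ 0.6095 -0.0107  0.1271] F [-0.7  0.1  0.6] open 0.0916 q [-0.141  0.548  1.392 -0.004  1.19  -0.224]
 ax [ 0.011  -0.0054 -0.9999] ay [0.9963 0.0848 0.0105]
 shift(tool) [0.1053 0.0156 0.0042]
 turn 0.82
```

>>> play_rows(moves=[[[0.0, 0.008, 0.002, -0.8, 1], [0.01, 0.006, 0.002, 0, 1], [0.018, 0, 0, 0, 1], [0.018, 0, 0, 0, 1], [0.018, 0, 0, 0, 1], [0.014, 0, 0, 0, 1], [0.01, 0, 0, 0, 1], [0.005, 0, 0, 0, 1], [0, 0, 0, 0, 1], [0, 0, 0, 0, 1]]])

```text
time: 5.1
tool_pos: [0.626, -0.0162, 0.031]
tool_rot: [1.072, 1.555, -0.4]
contact_force: [-0.5, 0.2, -0.2]
opening: 0.0918
```

```bash
python3 - <<'E'
from pl import *
go([.6265,-.0141,.0215],.0705)
a=save('top','t3.png'); b=save('side','s3.png')
A=cv2.resize(a[120:220,270:390],None,fx=3,fy=3)
B=cv2.resize(b[160:260,220:340],None,fx=3,fy=3)
cv2.imwrite('pics/c3.png',np.hstack([A,B])[:,:,::-1])
E
```

```text
t 5.1 pos [ 0.626  -0.0162  0.031 ] F [-0.5  0.2 -0.2] open 0.0918 q [-0.146  0.678  1.445 -0.005  1.004 -0.242]
 ax [ 0.0147 -0.0062 -0.9999] ay [0.9951 0.0984 0.014 ]
 shift(tool) [ 0.0095  0.0005 -0.0021]
 turn 1.6
```

View pics/c3.png

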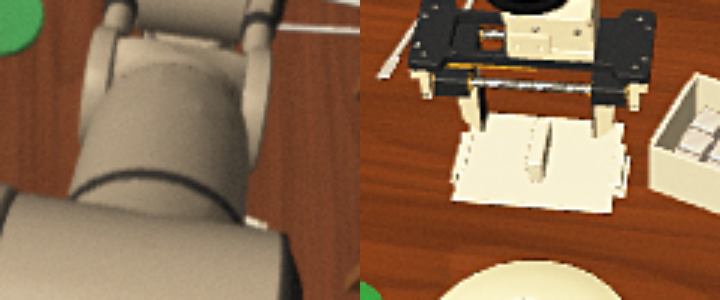

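>>> play_rows(moves=[[[0.004, 0, -0.001, 0.8, 1], [0.003, 0, -0.001, 0.8, 1], [0.002, 0, 0, 0, 1], [0, 0, 0, 0, -1], [0, 0, 0, 0, -1], [0, 0, 0, 0, -1], [0, 0, 0, 0, -1], [0, 0, 0, 0, -1], [0, 0, 0, 0, -1], [0, 0, 0, 0, -1]]], grip_force=40)

```text
time: 6.2
tool_pos: [0.6272, -0.0142, 0.0235]
tool_rot: [1.153, 1.551, -0.349]
contact_force: [-0.3, -0.4, -0.3]
opening: 0.0407
```

```bash
python3 - <<'E'
from pl import *
go([.6265,-.0141,.0215],.0705)
E
```

```text
t 6.2 pos [ 0.6272 -0.0142  0.0235] F [-0.3 -0.4 -0.3] open 0.0407 q [-0.142  0.687  1.451 -0.005  0.984 -0.208]
 ax [ 0.0186 -0.0068 -0.9998] ay [0.9975 0.0682 0.0181]
 shift(tool) [ 0.0019 -0.0008 -0.0001]
 turn -0.14
```

>>> play_rows(moves=[[[0, 0, 0, 0, -1], [0, 0, 0, 0, -1], [0, 0, 0, 0, -1], [0, 0, 0, 0, -1], [0, 0, 0, 0, -1], [-0.01, 0, 0, 0, -1], [-0.02, 0, 0, 0, -1], [-0.02, 0, 0, 0, -1], [-0.02, 0, 0, 0, -1], [-0.02, 0, 0, 0, -1]]])

```text
time: 7.2
tool_pos: [0.6237, -0.0133, 0.1158]
tool_rot: [1.068, 1.557, -0.435]
contact_force: [0.9, 0.3, 0.1]
opening: 0.0004
```

```bash
python3 - <<'E'
from pl import *
go([.4536,-.0425,.11],-.2682)
a=save('top','t4.png'); b=save('side','s4.png')
E
```

```text
t 7.2 pos [ 0.6237 -0.0133  0.1158] F [0.9 0.3 0.1] open 0.0004 q [-0.142  0.582  1.363 -0.004  1.182 -0.208]
 ax [ 0.0128 -0.0059 -0.9999] ay [0.9976 0.0681 0.0123]
 shift(tool) [ 0.0038 -0.1717  0.0175]
 turn 19.27
```

View pics/s4.png

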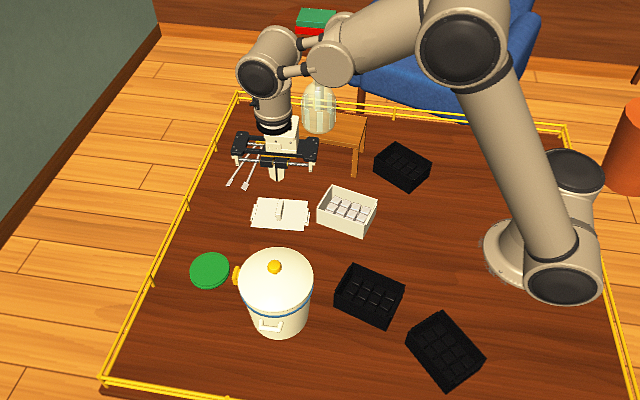

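```bash
python3 - <<'E'
from pl import *
o,M=st(); print(proj('side',o['tool_pos']),proj('side',[.6266,-.0141,.045]),proj('side',[.6266,-.0141,.019]))
c=cv2.imread('pics/s4.png')[120:240,220:340]; d=cv2.imread('pics/t4.png')[120:240,260:380]
cv2.imwrite('pics/c4.png',cv2.resize(np.hstack([c,d]),None,fx=3.3,fy=3.3))
E
```

```text
t 7.3 pos [ 0.6258 -0.0135  0.1183] F [ 0.8 -0.6  0.7] open 0.0004 q [-0.142  0.58   1.361 -0.004  1.181 -0.208]
 ax [ 0.0192 -0.0068 -0.9998] ay [0.9975 0.0682 0.0187]
[[277.98615442 187.39453394]] [[279.52905972 206.84636975]] [[280.13956301 213.40305264]]
```

View pics/c4.png

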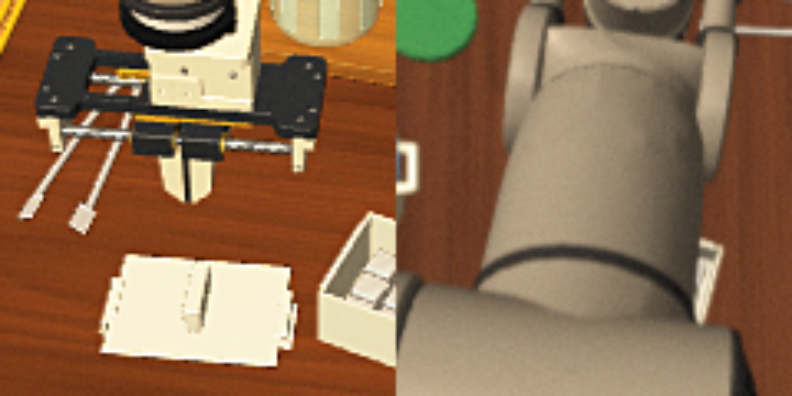

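```bash
python3 - <<'E'
from pl import *
for z in (.197,.222,.263,.29): print(z,proj('top',[.188,-.49,z]).round(1),proj('side',[.188,-.49,z]).round(1))
c=cv2.imread('pics/side0.png')[0:90,400:520]; d=cv2.imread('pics/top0.png')[250:340,480:600]
cv2.imwrite('pics/c5.png',cv2.resize(np.hstack([c,d]),None,fx=3.3,fy=3.3))
E
```

```text
0.197 [[514.  302.1]] [[460.7  69.3]]
0.222 [[519.1 302.6]] [[462.7  61.6]]
0.263 [[528.1 303.5]] [[465.9  48.7]]
0.29 [[534.5 304.2]] [[468.2  39.8]]
```

View pics/c5.png

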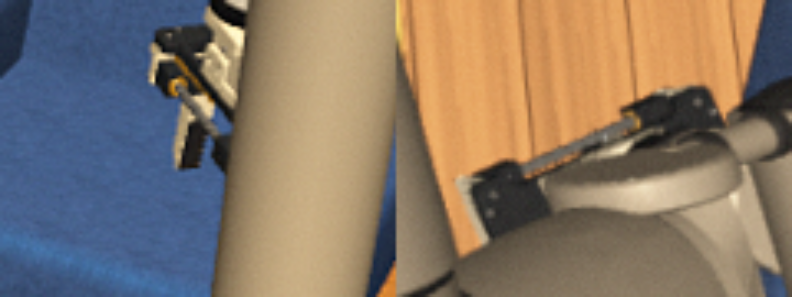

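```bash
python3 - <<'E'
from pl import *
for dz in (0,.01,.02,.03):
  print(dz,proj('side',[[.188+.0197,-.49-.0514,.197+dz],[.188+.0165,-.49-.043,.197+dz],[.188+.023,-.49-.06,.197+dz]]).round(1).tolist())
E
```

```text
0 [[453.5, 59.1], [454.6, 60.7], [452.3, 57.4]]
0.01 [[454.2, 56.1], [455.4, 57.7], [453.0, 54.4]]
0.02 [[454.9, 53.0], [456.1, 54.7], [453.7, 51.4]]
0.03 [[455.6, 50.0], [456.8, 51.6], [454.4, 48.3]]
```

The fingers closed on nothing above the bar. In two pictures the fingertips appear about 24 mm higher than the reported TCP. I'll open, go lower, and check by contact.

>>> play_rows(moves=[[[0, 0, 0, 0, 1], [0.01, 0, 0, 0, 1], [0.01, 0, 0, 0, 1], [0.01, 0, 0, 0, 1], [0.01, 0, 0, 0, 1], [0.01, 0, 0, 0, 1], [0.01, 0, 0, 0, 1], [0.01, 0, 0, 0, 1], [0, 0, 0, 0, 1], [0, 0, 0, 0, 1]]])

```text
time: 8.3
tool_pos: [0.6234, -0.0136, 0.0363]
tool_rot: [0.975, 1.56, -0.528]
contact_force: [0.9, -1.1, 0.6]
opening: 0.0756
```

```bash
python3 - <<'E'
from pl import *
go([.6266,-.0141,-.002],.0705)
E
```

```text
t 8.3 pos [ 0.6234 -0.0136  0.0363] F [ 0.9 -1.1  0.6] open 0.0756 q [-0.142  0.67   1.443 -0.005  1.018 -0.208]
 ax [ 0.0093 -0.0054 -0.9999] ay [0.9976 0.068  0.0089]
 shift(tool) [0.0383 0.0029 0.0005]
 turn -0.14
```

>>> play_rows(moves=[[[0.004, 0.002, 0, 0, 1], [0.008, 0, 0, 0, 1], [0.008, 0, 0, 0, 1], [0.006, 0, 0, 0, 1], [0.004, 0, 0, 0, 1], [0.003, 0, 0, 0, 1], [0, 0, 0, 0, 1], [0, 0, 0, 0, 1], [0, 0, 0, 0, 1], [0, 0, 0, 0, 1]]])

```text
time: 9.3
tool_pos: [0.6272, -0.0138, 0.002]
tool_rot: [1.064, 1.557, -0.438]
contact_force: [-1.2, 0.9, -0.3]
opening: 0.092
```

```bash
python3 - <<'E'
from pl import *
go([.6266,-.0141,-.002],.0705)
b=save('side','s6.png')
cv2.imwrite('pics/c6.png',cv2.resize(b[140:260,220:340,::-1],None,fx=4.5,fy=4.5))
st()
E
```

```text
t 9.3 pos [ 0.6272 -0.0138  0.002 ] F [-1.2  0.9 -0.3] open 0.092 q [-0.142  0.718  1.46  -0.005  0.951 -0.207]
 ax [ 0.0125 -0.0059 -0.9999] ay [0.9976 0.0681 0.0121]
 shift(tool) [ 0.004  -0.0006  0.0002]
 turn -0.14
t 9.35 pos [ 0.6272 -0.0138  0.0021] F [0.7 0.  0.3] open 0.092 q [-0.142  0.718  1.46  -0.005  0.951 -0.207]
 ax [ 0.0126 -0.0059 -0.9999] ay [0.9976 0.0681 0.0122]
```

View pics/c6.png

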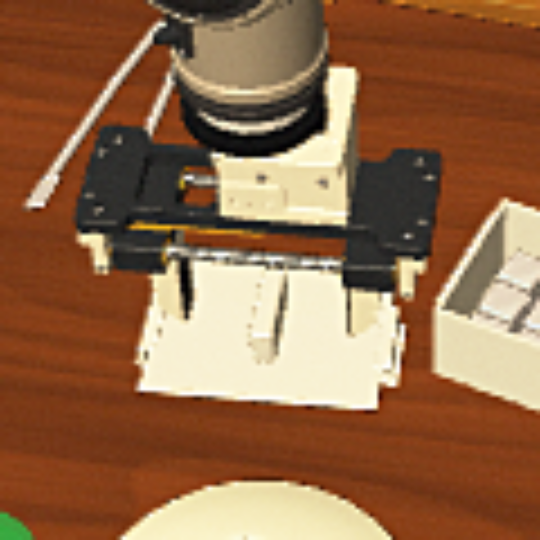

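>>> play_rows(moves=[[[0.002, 0, 0, 0, -1], [0, 0, 0, 0, -1], [0, 0, 0, 0, -1], [0, 0, 0, 0, -1], [0, 0, 0, 0, -1], [0, 0, 0, 0, -1], [0, 0, 0, 0, -1], [0, 0, 0, 0, -1], [0, 0, 0, 0, -1], [0, 0, 0, 0, -1]]], grip_force=50)

```text
time: 10.35
tool_pos: [0.6275, -0.0139, 0.0004]
tool_rot: [1.082, 1.556, -0.42]
contact_force: [0.4, -0.0, 0.5]
opening: 0.0168
```

>>> play_rows(moves=[[[0, 0, 0, 0, -1], [0, 0, 0, 0, -1], [0, 0, 0, 0, -1], [-0.01, 0, 0, 0, -1], [-0.02, 0, 0, 0, -1], [-0.02, 0, 0, 0, -1], [-0.02, 0, 0, 0, -1], [-0.015, 0, 0, 0, -1], [0, 0, 0, 0, -1], [0, 0, 0, 0, -1]]])

```text
time: 11.35
tool_pos: [0.6252, -0.0131, 0.09]
tool_rot: [1.035, 1.558, -0.467]
contact_force: [0.1, 0.1, -1.6]
opening: 0.0138
```

```bash
python3 - <<'E'
from pl import *
go([.4536,-.0425,.09],-.2682)
b=save('side','s7.png')
cv2.imwrite('pics/c7.png',cv2.resize(b[120:260,220:400,::-1],None,fx=4,fy=4))
E
```

```text
t 11.35 pos [ 0.6252 -0.0131  0.09  ] F [ 0.1  0.1 -1.6] open 0.0138 q [-0.141  0.612  1.387 -0.004  1.131 -0.207]
 ax [ 0.0111 -0.0056 -0.9999] ay [0.9976 0.0681 0.0107]
 shift(tool) [-0.0017 -0.1732  0.0176]
 turn 19.27
```

View pics/c7.png

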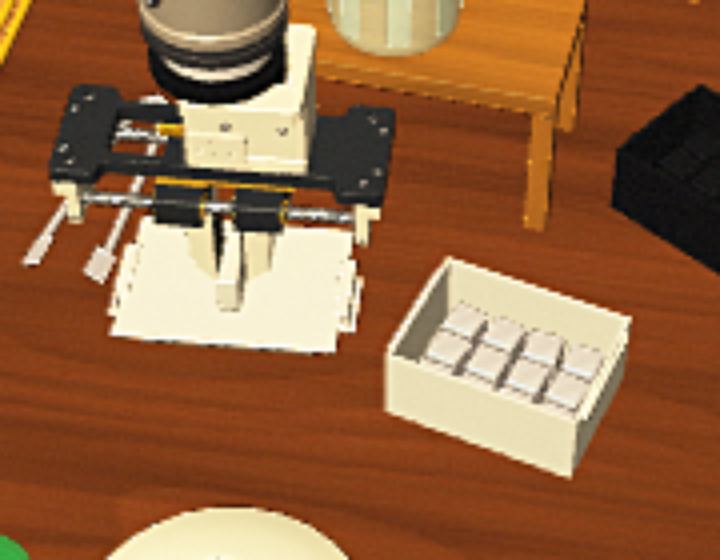

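```bash
cat > m2.py <<'E'
from fit import *
S=lambda u,v:np.array([220+u/4,120+v/4])-.4
q={'ul':(.068,.051,.019),'ur':(.068,-.051,.019),'lr':(-.068,-.051,.019),'ll':(-.068,.051,.019)}
ob=[('side',q[k],S(*v)) for k,v in dict(ul=(110,337),ll=(335,352),lr=(352,232),ur=(137,222)).items()]
for z in (.088,.09,.092):
    oo=[(c,(l[0],l[1],l[2]+z),p) for c,l,p in ob]; x,r=fit(oo,[.6,0,0.]); print(z,x.round(4),np.abs(r).max(1).round(1))
x,r=fit(ob,[.6,0,0,.09]); print(x.round(4),np.abs(r).max(1).round(2))
E
python3 m2.py
```

```text
0.088 [ 0.6264 -0.0133  0.0905] [0.6 0.1 0.3 0.6]
0.09 [ 0.6259 -0.0115  0.0904] [0.6 0.2 0.2 0.7]
0.092 [ 0.6254 -0.0098  0.0903] [0.6 0.2 0.2 0.7]
[ 0.627  -0.0153  0.0907  0.0858] [0.58 0.09 0.33 0.57]
```

>>> play_rows(moves=[[[0, 0, 0, 4, -1], [0, 0, 0, 5, -1], [0, 0, 0, 5, -1], [0, 0, 0, 4, -1], [0, 0, 0, 0, -1], [0, -0.02, 0, 0, -1], [0, -0.03, 0, 0, -1], [0, -0.03, 0, 0, -1], [0, -0.03, 0, 0, -1], [0, -0.02, 0, 0, -1]]])

```text
time: 12.4
tool_pos: [0.492, 0.0202, 0.0795]
tool_rot: [-0.364, 1.566, -2.183]
contact_force: [0.5, -0.4, -0.6]
opening: 0.0138
```

```bash
python3 - <<'E'
from pl import *
go([.4536,-.0425,.07],-.2682)
E
```

```text
t 12.4 pos [0.492  0.0202 0.0795] F [ 0.5 -0.4 -0.6] open 0.0138 q [-0.112  0.418  1.773 -0.005  0.953  0.14 ]
 ax [-0.0027 -0.0038 -1.    ] ay [ 0.9693 -0.246  -0.0017]
 shift(tool) [ 0.0098 -0.0218  0.0702]
 turn 1.12
```

>>> play_rows(moves=[[[-0.002, -0.005, 0.014, 0.5, -1], [-0.001, -0.006, 0.018, 0.5, -1], [0, -0.006, 0.018, 0, -1], [0, -0.004, 0.014, 0, -1], [0, 0, 0.003, 0, -1], [0, 0, 0, 0, -1], [0, 0, 0, 0, -1], [0, 0, 0, 0, -1], [0, 0, 0, 0, -1], [0, 0, 0, 0, -1]]])

```text
time: 13.4
tool_pos: [0.4534, -0.043, 0.0821]
tool_rot: [-0.432, 1.565, -2.259]
contact_force: [0.1, -0.8, -0.9]
opening: 0.0135
```

```bash
python3 - <<'E'
from pl import *
go([.4536,-.0425,.06],-.2682)
b=save('side','s8.png');a=save('top','t8.png')
cv2.imwrite('pics/c8.png',cv2.resize(b[120:260,270:430,::-1],None,fx=4.2,fy=4.2))
E
```

```text
t 13.4 pos [ 0.4534 -0.043   0.0821] F [ 0.1 -0.8 -0.9] open 0.0135 q [-2.590e-01  3.570e-01  1.867e+00 -7.000e-03  9.200e-01  1.000e-03]
 ax [-0.0036 -0.0044 -1.    ] ay [ 0.9673 -0.2536 -0.0024]
 shift(tool) [ 0.0221  0.0001 -0.0007]
 turn 0.68
```

View pics/c8.png

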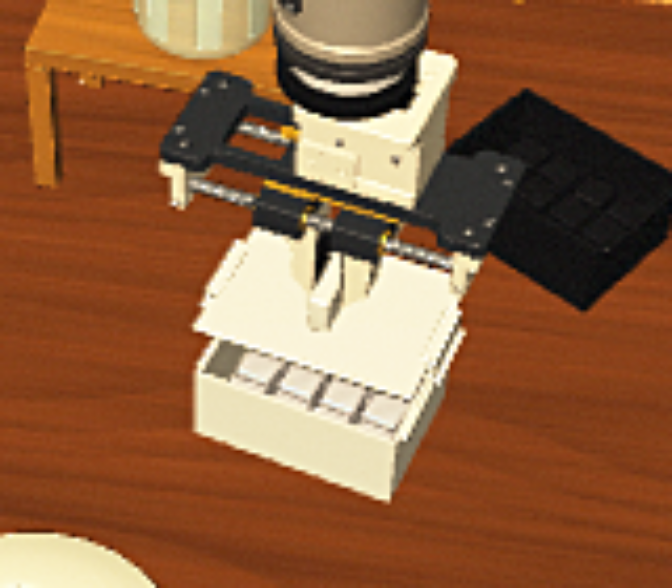

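```bash
python3 - <<'E'
from fit import *
S=lambda u,v:np.array([270+u/4.2,120+v/4.2])-.4
q={'ul':(.068,.051,.019),'ur':(.068,-.051,.019),'lr':(-.068,-.051,.019),'ll':(-.068,.051,.019)}
ob=[('side',q[k],S(*v)) for k,v in dict(ul=(195,328),ll=(410,397),lr=(464,308),ur=(248,232)).items()]
for z in (.08,.082,.084):
    oo=[(c,(l[0],l[1],l[2]+z),p) for c,l,p in ob]; x,r=fit(oo,[.45,0,0.]); print(z,x.round(4),np.abs(r).max(1).round(1))
ob=[('side',(.065,.048,0),S(193,432)),('side',(-.065,.048,0),S(390,498)),('side',(-.065,.048,.056),S(404,441)),('side',(.065,.048,.056),S(203,366))]
x,r=fit(ob,[.45,0,0.]); print('tub',x.round(4),np.abs(r).max(1).round(1))
E
```

```text
0.08 [ 0.4561 -0.0412 -0.2184] [1.8 1.4 6.2 2.5]
0.082 [ 0.456  -0.0395 -0.2186] [1.8 1.4 6.2 2.6]
0.084 [ 0.456  -0.0378 -0.2189] [1.8 1.4 6.3 2.7]
tub [ 0.4545 -0.0472 -0.2669] [1.5 0.8 1.  1. ]
```

>>> play_rows(moves=[[[0.005, 0, 0, 0.4, -1], [0.005, 0, 0, 0, -1], [0.004, 0, 0, 0, -1], [0.004, 0, 0, 0, -1], [0.004, 0, 0, 0, -1], [0.003, 0, 0, 0, -1], [0.003, 0, 0, 0, -1], [0, 0, 0, 0, -1], [0, 0, 0, 0, -1], [0, 0, 0, 0, -1]]])

```text
time: 14.5
tool_pos: [0.4544, -0.0433, 0.0519]
tool_rot: [0.016, 1.566, -1.818]
contact_force: [0.3, 0.3, -0.8]
opening: 0.0135
```

```bash
python3 - <<'E'
from pl import *
go([.4536,-.0425,.051],-.2682)
b=save('side','s9.png')
cv2.imwrite('pics/c9.png',cv2.resize(b[140:260,290:430,::-1],None,fx=5,fy=5))
E
```

```text
t 14.5 pos [ 0.4544 -0.0433  0.0519] F [ 0.3  0.3 -0.8] open 0.0135 q [-0.259  0.405  1.899 -0.007  0.837  0.009]
 ax [-0.0013 -0.005  -1.    ] ay [ 9.654e-01 -2.606e-01  1.000e-04]
 shift(tool) [ 0.0009 -0.0009 -0.0006]
 turn 0.26
```

View pics/c9.png

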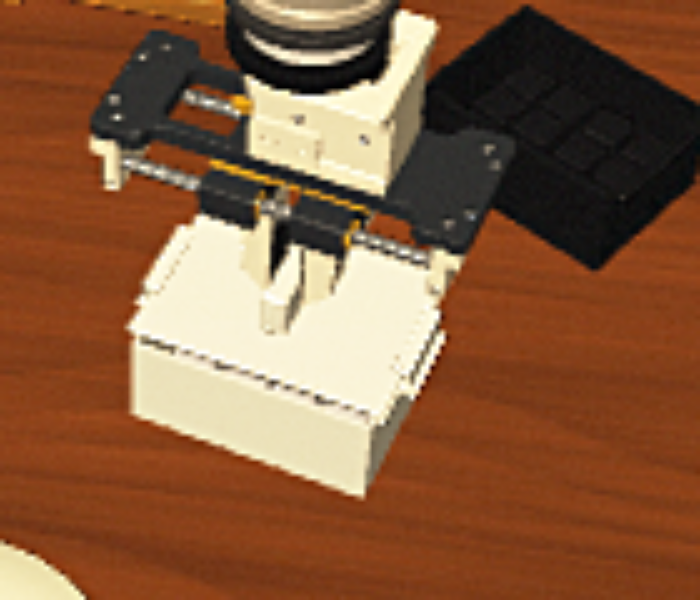

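>>> play_rows(moves=[[[0.002, 0, 0, 0, -1], [0.003, 0, 0, 0, -1], [0.003, 0, 0, 0, -1], [0.003, 0, 0, 0, -1], [0.003, 0, 0, 0, -1], [0.003, 0, 0, 0, -1], [0.003, 0, 0, 0, -1], [0.003, 0, 0, 0, -1], [0.003, 0, 0, 0, -1], [0.003, 0, 0, 0, -1]]], grip_force=60)

```text
time: 15.55
tool_pos: [0.4561, -0.0428, 0.0412]
tool_rot: [1.16, 1.558, -0.673]
contact_force: [-12.2, 1.2, 38.6]
opening: 0.0134
```

```bash
python3 - <<'E'
from pl import *
st()
E
```

```text
t 15.55 pos [ 0.4561 -0.0428  0.0412] F [-12.2   1.2  38.6] open 0.0134 q [-0.257  0.42   1.916 -0.007  0.794  0.01 ]
 ax [ 0.0102 -0.0081 -0.9999] ay [ 0.9658 -0.2591  0.0119]
```

>>> play_rows(moves=[[[-0.001, 0, 0, 0, -1], [-0.001, 0, 0, 0, -1], [0, 0, 0, 0, -1], [0, 0, 0, 0, -1], [0, 0, 0, 0, -1], [0, 0, 0, 0, -1], [0, 0, 0, 0, -1], [0, 0, 0, 0, -1], [0, 0, 0, 0, -1], [0, 0, 0, 0, -1]]])

```text
time: 16.55
tool_pos: [0.4542, -0.0423, 0.0414]
tool_rot: [0.957, 1.562, -0.875]
contact_force: [-1.4, 0.8, -3.2]
opening: 0.0134
```

```bash
python3 - <<'E'
from pl import *
st()
b=save('side','s10.png')
cv2.imwrite('pics/c10.png',cv2.resize(b[140:260,290:430,::-1],None,fx=5,fy=5))
E
```

```text
t 16.55 pos [ 0.4542 -0.0423  0.0414] F [-1.4  0.8 -3.2] open 0.0134 q [-0.257  0.419  1.917 -0.007  0.799  0.01 ]
 ax [ 0.0058 -0.007  -1.    ] ay [ 0.9658 -0.259   0.0074]
```

View pics/c10.png

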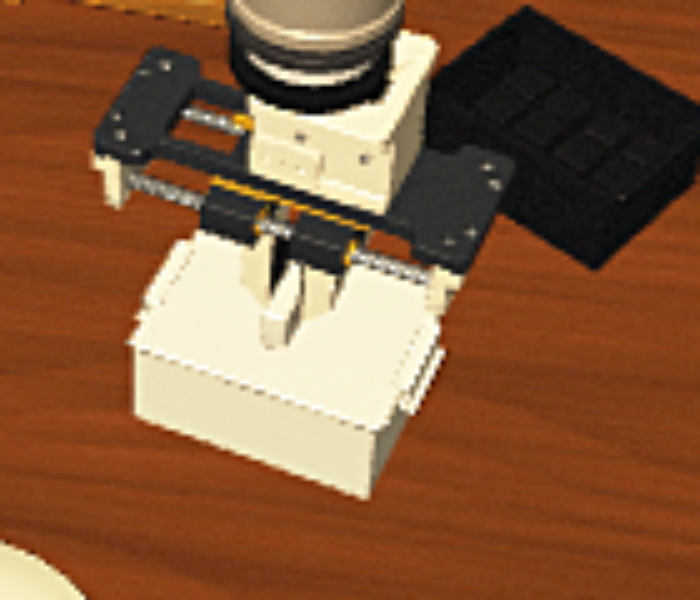

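```bash
python3 - <<'E'
from pl import *
print(unproj('top',[[355,130],[408,127],[377,127]],.005).round(3)); print(unproj('top',[[402,230],[377,260],[425,245]],.056).round(3))
print('decanter front base side',unproj('side',[[318.6,133.4]],.124).round(3))
go([.5654,-.1593,.054],-.073)
E
```

```text
[[ 0.739 -0.103  0.005]
 [ 0.753 -0.283  0.005]
 [ 0.751 -0.177  0.005]]
[[ 0.395 -0.235  0.056]
 [ 0.304 -0.156  0.056]
 [ 0.35  -0.303  0.056]]
decanter front base side [[ 0.561 -0.224  0.124]]
t 16.6 pos [ 0.4542 -0.0423  0.0414] F [-1.3  0.1 -2.5] open 0.0135 q [-0.257  0.419  1.917 -0.007  0.798  0.01 ]
 ax [ 0.0059 -0.007  -1.    ] ay [ 0.9658 -0.259   0.0075]
 shift(tool) [-0.0111  0.1378  0.0842]
 turn -10.83
```

>>> play_rows(moves=[[[-0.006, 0, 0, 0, -1], [-0.008, 0, 0, -2, -1], [0, 0, 0, -4, -1], [0, 0, 0, -4, -1], [-0.001, 0.01, 0.009, -1, -1], [-0.001, 0.02, 0.018, 0, -1], [-0.001, 0.022, 0.02, 0, -1], [0, 0.022, 0.02, 0, -1], [0, 0.02, 0.018, 0, -1], [0, 0.01, 0.009, 0, -1]]])

```text
time: 17.6
tool_pos: [0.553, -0.1443, 0.0617]
tool_rot: [0.519, 1.564, -1.111]
contact_force: [0.1, -0.2, -5.5]
opening: 0.0132
```

```bash
python3 - <<'E'
from pl import *
go([.5654,-.1593,.042],-.073)
a=save('top','t11.png'); b=save('side','s11.png')
cv2.imwrite('pics/c11.png',cv2.resize(b[60:260,230:430,::-1],None,fx=3,fy=3))
E
```

```text
t 17.6 pos [ 0.553  -0.1443  0.0617] F [ 0.1 -0.2 -5.5] open 0.0132 q [-0.387  0.561  1.575 -0.005  1.001 -0.325]
 ax [ 0.0029 -0.0059 -1.    ] ay [ 0.9982 -0.0591  0.0033]
 shift(tool) [0.0198 0.0132 0.0141]
 turn 0.79
```

View pics/c11.png

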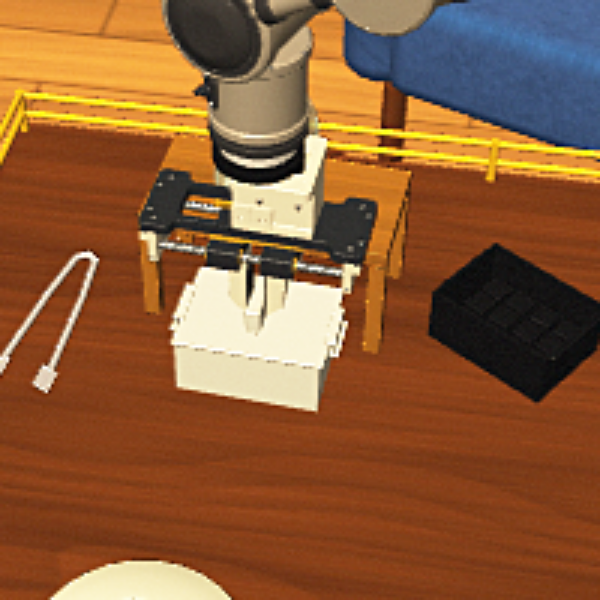

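>>> play_rows(moves=[[[0, 0.007, 0.007, 0.4, -1], [0.003, 0.006, 0.006, 0, -1], [0.005, 0, 0, 0, -1], [0.005, 0, 0, 0, -1], [0.004, 0, 0, 0, -1], [0.002, 0, 0, 0, -1], [0.001, 0, 0, 0, -1], [0, 0, 0, 0, -1], [0, 0, 0, 0, 1], [0, 0, 0, 0, 1]]])

```text
time: 18.7
tool_pos: [0.5644, -0.1567, 0.0428]
tool_rot: [0.539, 1.564, -1.097]
contact_force: [-0.6, -0.4, 0.6]
opening: 0.0249
```

```bash
python3 - <<'E'
from pl import *
go([.5654,-.1593,.042],-.073)
a=save('top','t12.png'); b=save('side','s12.png')
cv2.imwrite('pics/c12.png',cv2.resize(b[100:230,260:400,::-1],None,fx=4.6,fy=4.6))
E
```

```text
t 18.7 pos [ 0.5644 -0.1567  0.0428] F [-0.6 -0.4  0.6] open 0.0249 q [-0.399  0.606  1.55  -0.005  0.98  -0.331]
 ax [ 0.0031 -0.0061 -1.    ] ay [ 0.9979 -0.0649  0.0035]
 shift(tool) [0.0008 0.0012 0.0025]
 turn 0.46
```

View pics/c12.png

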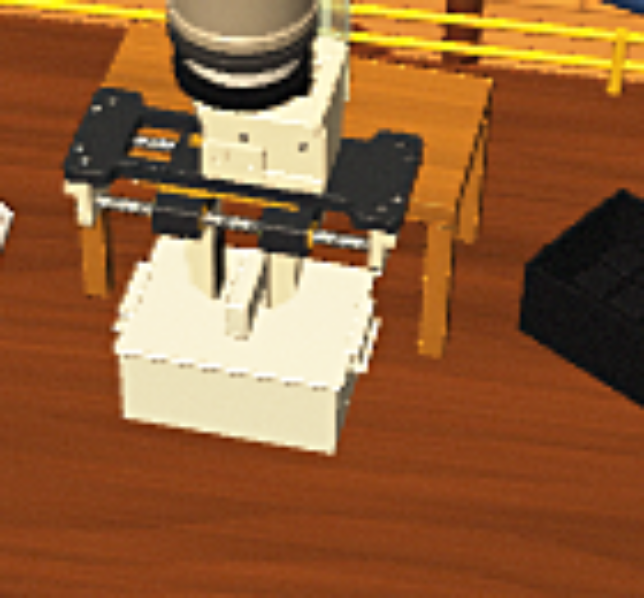

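```bash
python3 - <<'E'
from fit import *
S=lambda u,v:np.array([260+u/4.6,100+v/4.6])-.4
ob=[('side',(.065,.048,0),S(123,415)),('side',(-.065,.048,0),S(335,453)),('side',(-.068,.051,.060),S(345,388)),('side',(.068,.051,.060),S(117,352))]
x,r=fit(ob,[.56,-.15,0.]); print('tub',x.round(4),np.abs(r).max(1).round(1))
d=x[:2]-[.5577,-.264]; c,s=np.cos(-.073),np.sin(-.073); print('riser frame along,out',(d@[c,s]).round(4),(d@[-s,c]).round(4))
E
```

```text
tub [ 0.5634 -0.1589 -0.0579] [0.6 0.4 0.4 0.5]
riser frame along,out -0.002 0.1052
```

>>> play_rows(moves=[[[-0.02, 0, 0, 0, 1], [-0.04, 0, 0, 0, 1], [-0.045, 0, 0, 0, 1], [-0.045, -0.01, 0, 0, 1], [-0.04, -0.03, 0, 0, 1], [-0.02, -0.04, 0, 0, 1], [0, -0.045, 0, 0, 1], [0, -0.045, 0.01, 0, 1], [0, -0.035, 0.03, 0, 1], [0, -0.02, 0.03, 0, 1]]])

```text
time: 19.8
tool_pos: [0.3312, -0.2093, 0.2613]
tool_rot: [0.779, 1.557, -0.848]
contact_force: [-0.0, -0.2, 0.4]
opening: 0.0918
```

```bash
python3 - <<'E'
from pl import *
go([.05,-.45,.28],-.073)
a=save('top','t13.png'); b=save('side','s13.png')
cv2.imwrite('pics/c13.png',cv2.resize(np.hstack([b[:260,200:460],a[100:360,290:550]])[:,:,::-1],None,fx=1.5,fy=1.5))
E
```

```text
t 19.8 pos [ 0.3312 -0.2093  0.2613] F [-0.  -0.2  0.4] open 0.0918 q [-7.590e-01  3.300e-02  1.736e+00 -1.000e-03  1.360e+00 -7.020e-01]
 ax [ 0.009  -0.0102 -0.9999] ay [ 0.9983 -0.0569  0.0096]
 shift(tool) [-0.0188 -0.2668  0.2565]
 turn 0.92
```

View pics/c13.png

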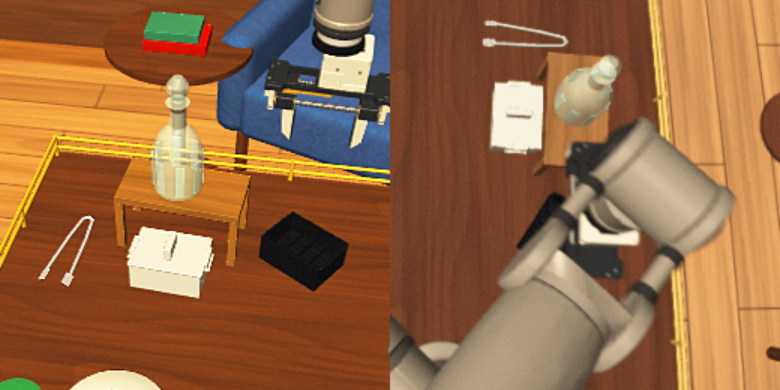

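>>> play_rows(moves=[[[0, -0.03, 0.028, 0, 1], [0, -0.032, 0.03, 0, 1], [0, -0.032, 0.03, 0, 1], [0, -0.032, 0.03, 0, 1], [0, -0.032, 0.03, 0, 1], [0, -0.032, 0.03, 0, 1], [0, -0.032, 0.03, 0, 1], [0, -0.03, 0.028, 0, 1], [0, -0.005, 0.004, 0, 1], [0, 0, 0, 0, 1]]])

```text
time: 20.9
tool_pos: [0.0547, -0.4443, 0.2627]
tool_rot: [0.796, 1.547, -0.832]
contact_force: [-0.2, 0.1, 0.6]
opening: 0.0922
```

```bash
python3 - <<'E'
from pl import *
go([.03,-.45,.28],-.073)
E
```

```text
t 20.9 pos [ 0.0547 -0.4443  0.2627] F [-0.2  0.1  0.6] open 0.0922 q [-1.633  0.137  1.615  0.017  1.373 -1.579]
 ax [ 0.0158 -0.0174 -0.9997] ay [ 0.9982 -0.057   0.0168]
 shift(tool) [-0.0176 -0.024   0.0073]
 turn 0.9
```

>>> play_rows(moves=[[[-0.03, 0, 0.04, 0.5, 1], [-0.03, 0, 0.04, 0.4, 1], [-0.03, 0, 0.04, 0, 1], [-0.03, 0, 0.04, 0, 1], [-0.03, 0, 0.04, 0, 1], [-0.03, 0, 0.04, 0, 1], [-0.03, 0, 0.04, 0, 1], [-0.03, 0, 0.04, 0, 1], [-0.03, 0, 0.04, 0, 1], [-0.03, 0, 0.04, 0, 1]]])

```text
time: 21.9
tool_pos: [0.0401, -0.7034, 0.4461]
tool_rot: [0.495, 1.502, -1.134]
contact_force: [0.5, 0.5, 0.6]
opening: 0.0919
```

```bash
python3 - <<'E'
from pl import *
st()
E
```

```text
t 21.9 pos [ 0.0401 -0.7034  0.4461] F [0.5 0.5 0.6] open 0.0919 q [-1.639  0.804  0.036  0.042  2.241 -1.553]
 ax [ 0.0289 -0.062  -0.9977] ay [ 0.9978 -0.0574  0.0325]
```

>>> play_rows(moves=[[[0, 0, 0.02, 0, 1], [0, 0, 0.02, 0, 1], [0, 0, 0.02, 0, 1], [0, 0, 0.02, 0, 1], [0, 0, 0.02, 0, 1], [0, 0, 0.02, 0, 1], [0, 0, 0.02, 0, 1], [0, 0, 0.02, 0, 1], [0, 0, 0.02, 0, 1], [0, 0, 0.02, 0, 1]]])

```text
time: 22.9
tool_pos: [0.0255, -0.7986, 0.3901]
tool_rot: [0.224, 1.369, -1.405]
contact_force: [0.3, -0.7, -0.6]
opening: 0.0914
```

```bash
python3 - <<'E'
from pl import *
st()
E
```

```text
t 22.9 pos [ 0.0255 -0.7986  0.3901] F [ 0.3 -0.7 -0.6] open 0.0914 q [-1.656  0.892  0.037  0.055  2.016 -1.57 ]
 ax [ 0.033  -0.1978 -0.9797] ay [ 0.9976 -0.0536  0.0445]
```

>>> play_rows(moves=[[[0, 0, 0.035, 0, 1], [0, 0, 0.035, 0, 1], [0, 0, 0.035, 0, 1], [0, 0, 0.035, 0, 1], [0, 0, 0.035, 0, 1], [0, 0, 0.035, 0, 1], [0, 0, 0.035, 0, 1], [0, 0, 0.035, 0, 1], [0, 0, 0.035, 0, 1], [0, 0, 0.035, 0, 1]]])

```text
time: 23.9
tool_pos: [0.0011, -0.9176, 0.3478]
tool_rot: [0.146, 1.138, -1.487]
contact_force: [-0.4, -0.2, 0.7]
opening: 0.0919
```

```bash
python3 - <<'E'
from pl import *
st()
E
```

```text
t 23.9 pos [ 0.0011 -0.9176  0.3478] F [-0.4 -0.2  0.7] open 0.0919 q [-1.684  0.982  0.037  0.083  1.697 -1.594]
 ax [ 0.0351 -0.4179 -0.9078] ay [ 0.9969 -0.0488  0.061 ]
```

>>> play_rows(moves=[[[0, 0, 0.04, 0, 1], [0, 0, 0.04, 0, 1], [0, 0, 0.04, 0, 1], [0, 0, 0.04, 0, 1], [0, 0, 0.04, 0, 1], [0, 0, 0.04, 0, 1], [0, 0, 0.04, 0, 1], [0, 0, 0.04, 0, 1], [0, 0, 0.04, 0, 1], [0, 0, 0.04, 0, 1]]])

```text
time: 24.9
tool_pos: [-0.0226, -0.9943, 0.4114]
tool_rot: [0.11, 0.854, -1.53]
contact_force: [-0.4, -0.3, 0.2]
opening: 0.0919
```

```bash
python3 - <<'E'
from pl import *
o,M=st()
s=save('side','s14.png'); print(M.round(3))
E
```

```text
t 24.9 pos [-0.0226 -0.9943  0.4114] F [-0.4 -0.3  0.2] open 0.0919 q [-1.712  0.969  0.037  0.121  1.428 -1.616]
 ax [ 0.0271 -0.6568 -0.7536] ay [ 0.9965 -0.0417  0.0723]
[[ 0.027  0.997 -0.079]
 [-0.657 -0.042 -0.753]
 [-0.754  0.072  0.653]]
```

View pics/s14.png

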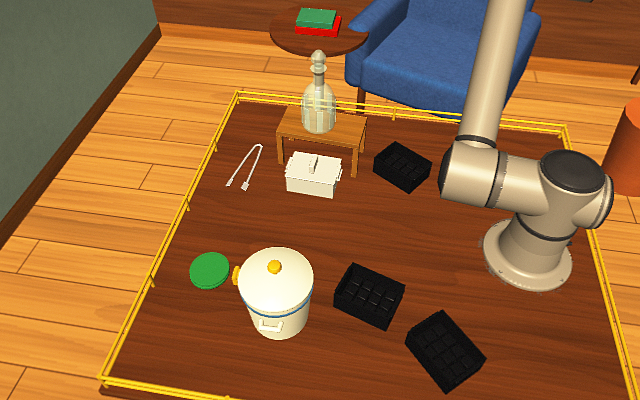

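```bash
cat > fk.py <<'E'
import numpy as np
from scipy.optimize import least_squares
from scipy.spatial.transform import Rotation as R
D=[([-1.351,.342,1.524,0,1.275,-.146],[.1878,-.4903,.1972]),([-.335,.055,1.896,-.003,1.184,.883],[.3701,-.049,.1968]),
([-.141,.548,1.392,-.004,1.19,-.224],[.6095,-.0107,.1271]),([-.259,.357,1.867,-.007,.920,.001],[.4534,-.043,.0821]),
([-.399,.606,1.55,-.005,.98,-.331],[.5644,-.1567,.0428]),([-1.639,.804,.036,.042,2.241,-1.553],[.0401,-.7034,.4461]),
([-1.656,.892,.037,.055,2.016,-1.57],[.0255,-.7986,.3901]),([-1.684,.982,.037,.083,1.697,-1.594],[.0011,-.9176,.3478]),([-1.712,.969,.037,.121,1.428,-1.616],[-.0226,-.9943,.4114])]
def chain(q,p):
    h,a,d,L1,L2,d2,L3,sg,e=p
    A=R.from_euler('z',q[0]); B=A*R.from_euler('y',q[1]); C=B*R.from_euler('y',q[2]); Wm=C*R.from_euler('z',sg*q[3])*R.from_euler('y',q[4])
    pos=np.array([0,0,h])+A.apply([a,d,0])+B.apply([0,0,L1])+C.apply([e,d2,L2])+Wm.apply([0,0,L3]); return pos,Wm
def fk(q,p=None): return chain(q,P if p is None else p)
best=None
for sg in (1,-1):
    f=lambda x:np.ravel([chain(q,[*x[:7],sg,x[7]])[0]-p for q,p in D])
    s=least_squares(f,[.3,0,.05,.4,.35,0,.25,0])
    if best is None or s.cost<best[0]: best=(s.cost,sg,s.x,np.abs(s.fun).max())
P=[*best[2][:7],best[1],best[2][7]]
if __name__=='__main__':
    print(best); print(fk(D[-1][0])[1].apply([0,0,1]))
    sg0=best[1]
E
python3 fk.py
```

```text
(np.float64(2.067194898709887e-07), 1, array([ 2.23406935e-01,  2.30387266e-04, -3.88209618e-01,  5.05952450e-01,
        3.79474778e-01,  4.64504390e-01,  3.47879495e-01,  4.65443038e-02]), np.float64(0.00030558232931211446))
[ 0.02735389 -0.65651635 -0.75381566]
```

```bash
cat > ik.py <<'E'
from fk import *
lo=np.array([-2.53,-.77,.04,-1,.28,-3.11])+.02; hi=np.array([2.53,2.02,2.7,4.14,2.66,3.11])-.02
def ik(pos,ax,q0):
    ax=np.array(ax)/np.linalg.norm(ax)
    f=lambda q:np.r_[(fk(np.r_[q,0])[0]-pos),.3*(fk(np.r_[q,0])[1].apply([0,0,1])-ax)]
    s=least_squares(f,np.clip(q0,lo[:5]+.001,hi[:5]-.001),bounds=(lo[:5],hi[:5])); return s.x,np.abs(s.fun).max()
if __name__=='__main__':
    ax=[.0271,-.6568,-.7536]
    path=[(0,-.9,.41),(0.05,-.7,.45),(.05,-.5,.45),(.2,-.4,.45),(.4,-.2,.45),(.45,-.05,.4),(.57,-.02,.3),(.57,-.05,.1),(.5725,-.09,.02),(.57,-.15,.02),(.565,-.21,.02)]
    q=np.array([-1.712,.969,.037,.121,1.428])
    for p in path:
        q,e=ik(p,ax,q); print(p,q.round(2),round(e,4))
    for q0 in ([0,.6,1.5,1,1.,],[0,.6,1.5,2,1.],[0,.6,1.5,-.9,1.]):
        for p in path[-4:]: 
            qq,e=ik(p,ax,np.array(q0)); print(q0,p,qq.round(2),round(e,4))
E
python3 ik.py
```

```text
(0, -0.9, 0.41) [-1.7   0.6   0.77  0.13  1.07] 0.0
(0.05, -0.7, 0.45) [-1.65  0.17  1.31  0.09  0.95] 0.0
(0.05, -0.5, 0.45) [-1.7  -0.24  1.69  0.14  0.98] 0.0
(0.2, -0.4, 0.45) [-1.03 -0.28  1.72 -0.36  1.07] 0.0
(0.4, -0.2, 0.45) [-0.12  0.    1.49 -0.71  1.52] 0.0
(0.45, -0.05, 0.4) [ 0.22  0.18  1.42 -0.71  1.67] 0.0
(0.57, -0.02, 0.3) [ 0.23  0.47  1.28 -0.7   1.56] 0.0
(0.57, -0.05, 0.1) [ 0.18  0.65  1.56 -0.78  1.18] 0.0
(0.5725, -0.09, 0.02) [ 0.11  0.76  1.63 -0.87  1.03] 0.0
(0.57, -0.15, 0.02) [ 0.    0.74  1.67 -0.94  0.95] 0.0
(0.565, -0.21, 0.02) [-0.11  0.73  1.69 -0.98  0.89] 0.002
[0, 0.6, 1.5, 1, 1.0] (0.57, -0.05, 0.1) [ 0.18  0.65  1.56 -0.78  1.18] 0.0
[0, 0.6, 1.5, 1, 1.0] (0.5725, -0.09, 0.02) [ 0.11  0.76  1.63 -0.87  1.03] 0.0
[0, 0.6, 1.5, 1, 1.0] (0.57, -0.15, 0.02) [ 0.    0.74  1.67 -0.94  0.95] 0.0
[0, 0.6, 1.5, 1, 1.0] (0.565, -0.21, 0.02) [-0.11  0.73  1.69 -0.98  0.89] 0.002
[0, 0.6, 1.5, 2, 1.0] (0.57, -0.05, 0.1) [ 0.18  0.65  1.56 -0.78  1.18] 0.0
[0, 0.6, 1.5, 2, 1.0] (0.5725, -0.09, 0.02) [ 0.11  0.76  1.63 -0.87  1.03] 0.0
[0, 0.6, 1.5, 2, 1.0] (0.57, -0.15, 0.02) [ 0.    0.74  1.67 -0.94  0.95] 0.0
[0, 0.6, 1.5, 2, 1.0] (0.565, -0.21, 0.02) [-0.11  0.73  1.69 -0.98  0.89] 0.002
[0, 0.6, 1.5, -0.9, 1.0] (0.57, -0.05, 0.1) [ 0.18  0.65  1.56 -0.78  1.18] 0.0
[0, 0.6, 1.5, -0.9, 1.0] (0.5725, -0.09, 0.02) [ 0.11  0.76  1.63 -0.87  1.03] 0.0
[0, 0.6, 1.5, -0.9, 1.0] (0.57, -0.15, 0.02) [ 0.    0.74  1.67 -0.94  0.95] 0.0
[0, 0.6, 1.5, -0.9, 1.0] (0.565, -0.21, 0.02) [-0.11  0.73  1.69 -0.98  0.89] 0.002
```

```bash
python3 - <<'E'
from ik import *
lo[3]=-1.6
for tilt in (33,36,41):
  for hx in (-.05,.027,.1):
    for z in (.01,.04,.06):
      t=np.radians(tilt); ax=[hx,-np.sin(t),-np.cos(t)]
      q,e=ik((.565,-.215,z),ax,np.array([0,.73,1.6,-.9,.9])); print(tilt,hx,z,q.round(2),round(e,4))
E
```

```text
33 -0.05 0.01 [-0.18  0.73  1.61 -0.76  0.91] 0.0
33 -0.05 0.04 [-0.18  0.69  1.6  -0.73  0.95] 0.0
33 -0.05 0.06 [-0.18  0.66  1.58 -0.71  0.98] 0.0
33 0.027 0.01 [-0.18  0.7   1.69 -0.83  0.8 ] 0.0
33 0.027 0.04 [-0.18  0.65  1.68 -0.79  0.84] 0.0
33 0.027 0.06 [-0.18  0.62  1.66 -0.77  0.87] 0.0
33 0.1 0.01 [-0.19  0.67  1.76 -0.92  0.7 ] 0.0
33 0.1 0.04 [-0.19  0.62  1.75 -0.87  0.74] 0.0
33 0.1 0.06 [-0.19  0.59  1.74 -0.83  0.77] 0.0
36 -0.05 0.01 [-0.15  0.75  1.62 -0.83  0.92] 0.0
36 -0.05 0.04 [-0.15  0.7   1.6  -0.8   0.96] 0.0
36 -0.05 0.06 [-0.15  0.67  1.59 -0.78  0.99] 0.0
36 0.027 0.01 [-0.16  0.72  1.7  -0.91  0.82] 0.0
36 0.027 0.04 [-0.16  0.67  1.68 -0.86  0.86] 0.0
36 0.027 0.06 [-0.16  0.64  1.67 -0.84  0.89] 0.0
36 0.1 0.01 [-0.17  0.69  1.77 -1.    0.73] 0.0
36 0.1 0.04 [-0.17  0.64  1.76 -0.95  0.76] 0.0
36 0.1 0.06 [-0.17  0.6   1.75 -0.91  0.79] 0.0
41 -0.05 0.01 [-0.11  0.78  1.62 -0.93  0.96] 0.0
41 -0.05 0.04 [-0.11  0.73  1.61 -0.9   1.  ] 0.0
41 -0.05 0.06 [-0.11  0.7   1.6  -0.88  1.02] 0.0
41 0.027 0.01 [-0.11  0.75  1.7  -1.01  0.87] 0.0
41 0.027 0.04 [-0.11  0.7   1.69 -0.97  0.9 ] 0.0
41 0.027 0.06 [-0.11  0.66  1.68 -0.95  0.93] 0.0
41 0.1 0.01 [-0.12  0.72  1.78 -1.12  0.78] 0.0
41 0.1 0.04 [-0.12  0.67  1.77 -1.07  0.81] 0.0
41 0.1 0.06 [-0.12  0.64  1.76 -1.03  0.84] 0.0
```

```bash
cat > leg.py <<'E'
from pl import *
def legs(*W,phi=0):
    o,M=st(); 
    if phi: M=M@R.from_euler('x',phi,degrees=True).as_matrix(); print(M.round(3))
    p=o['tool_pos']
    for w in W: w=np.array(w); d=w-p; print(' ->',w,'len',np.linalg.norm(d).round(3),'tool',(M.T@d).round(4)); p=w
E
python3 - <<'E'
from leg import *
legs((.03,-.75,.47),(.1,-.5,.5),(.3,-.25,.45),phi=2.4)
E
```

```text
t 24.95 pos [-0.0231 -0.9945  0.4136] F [0.  0.3 0.9] open 0.0919 q [-1.713  0.968  0.036  0.121  1.426 -1.617]
 ax [ 0.0265 -0.6596 -0.7511] ay [ 0.9965 -0.042   0.072 ]
[[ 0.026  0.992 -0.121]
 [-0.66  -0.073 -0.748]
 [-0.751  0.099  0.653]]
 -> [ 0.03 -0.75  0.47] len 0.256 tool [-0.2022  0.0403 -0.1525]
 -> [ 0.1 -0.5  0.5] len 0.261 tool [-0.1856  0.0541 -0.1759]
 -> [ 0.3  -0.25  0.45] len 0.324 tool [-0.1221  0.1752 -0.2438]
```

>>> play_rows(moves=[[[-0.03, 0.006, -0.024, 0.8, 1], [-0.04, 0.008, -0.03, 0.8, 1], [-0.04, 0.008, -0.03, 0.8, 1], [-0.04, 0.008, -0.03, 0, 1], [-0.04, 0.008, -0.03, 0, 1], [-0.036, 0.01, -0.034, 0, 1], [-0.036, 0.01, -0.034, 0, 1], [-0.036, 0.01, -0.034, 0, 1], [-0.036, 0.01, -0.034, 0, 1], [-0.03, 0.01, -0.03, 0, 1]]])

```text
time: 25.95
tool_pos: [0.0781, -0.5652, 0.482]
tool_rot: [0.145, 0.851, -1.532]
contact_force: [0.4, 0.3, 0.6]
opening: 0.0919
```

```bash
python3 - <<'E'
from leg import *
legs((.3,-.25,.45),(.42,-.04,.42))
E
```

```text
t 25.95 pos [ 0.0781 -0.5652  0.482 ] F [0.4 0.3 0.6] open 0.0919 q [-1.592 -0.094  1.5    0.047  1.017 -1.496]
 ax [ 0.0258 -0.6589 -0.7518] ay [ 0.9929 -0.0702  0.0956]
 -> [ 0.3  -0.25  0.45] len 0.387 tool [-0.178   0.1951 -0.2826]
 -> [ 0.42 -0.04  0.42] len 0.244 tool [-0.1127  0.1016 -0.1907]
```

>>> play_rows(moves=[[[-0.018, 0.02, -0.028, 0, 1], [-0.018, 0.02, -0.028, 0, 1], [-0.018, 0.02, -0.028, 0, 1], [-0.018, 0.02, -0.028, 0, 1], [-0.018, 0.02, -0.028, 0, 1], [-0.018, 0.02, -0.028, 0, 1], [-0.018, 0.02, -0.028, 0, 1], [-0.018, 0.02, -0.028, 0, 1], [-0.018, 0.02, -0.028, 0, 1], [-0.018, 0.015, -0.028, 0, 1]]])

```text
time: 26.95
tool_pos: [0.3027, -0.2347, 0.4616]
tool_rot: [0.173, 0.823, -1.518]
contact_force: [1.0, -0.0, -0.3]
opening: 0.0918
```

```bash
python3 - <<'E'
from leg import *
legs((.42,-.04,.42),(.566,-.01,.25),(.566,-.05,.12))
E
```

```text
t 26.95 pos [ 0.3027 -0.2347  0.4616] F [ 1.  -0.  -0.3] open 0.0918 q [-0.262 -0.204  1.658 -0.71   1.447 -0.139]
 ax [ 0.0357 -0.679  -0.7333] ay [ 0.9904 -0.0741  0.1168]
 -> [ 0.42 -0.04  0.42] len 0.231 tool [-0.0975  0.0969 -0.1857]
 -> [ 0.566 -0.01   0.25 ] len 0.226 tool [ 0.1095  0.1225 -0.1553]
 -> [ 0.566 -0.05   0.12 ] len 0.136 tool [ 0.1225 -0.0122 -0.0579]
```

>>> play_rows(moves=[[[-0.019, 0.019, -0.037, 0, 1], [-0.019, 0.019, -0.037, 0, 1], [-0.019, 0.019, -0.037, 0, 1], [-0.019, 0.019, -0.037, 0, 1], [-0.015, 0.019, -0.034, 0, 1], [0.022, 0.024, -0.03, 0, 1], [0.022, 0.024, -0.03, 0, 1], [0.022, 0.024, -0.03, 0, 1], [0.022, 0.024, -0.03, 0, 1], [0.022, 0.024, -0.03, 0, 1]]])

```text
time: 27.95
tool_pos: [0.5748, -0.0006, 0.2556]
tool_rot: [0.218, 0.827, -1.469]
contact_force: [-0.1, -0.9, -0.6]
opening: 0.0919
```

```bash
python3 - <<'E'
from leg import *
legs((.566,-.04,.12))
legs((.566,-.04,.16))
a=save('side','s15.png'); print(proj('side',robot.observe()['tool_pos']))
E
```

```text
t 27.95 pos [ 0.5748 -0.0006  0.2556] F [-0.1 -0.9 -0.6] open 0.0919 q [ 0.273  0.502  1.364 -0.736  1.466  0.542]
 ax [ 0.0691 -0.6737 -0.7358] ay [ 0.9875 -0.0586  0.1463]
 -> [ 0.566 -0.04   0.12 ] len 0.141 tool [ 0.1257 -0.0262 -0.0594]
t 27.95 pos [ 0.5748 -0.0006  0.2556] F [-0.1 -0.9 -0.6] open 0.0919 q [ 0.273  0.502  1.364 -0.736  1.466  0.542]
 ax [ 0.0691 -0.6737 -0.7358] ay [ 0.9875 -0.0586  0.1463]
 -> [ 0.566 -0.04   0.16 ] len 0.104 tool [ 0.0963 -0.0203 -0.0329]
[[294.61863483 154.4637362 ]]
```

View pics/s15.png

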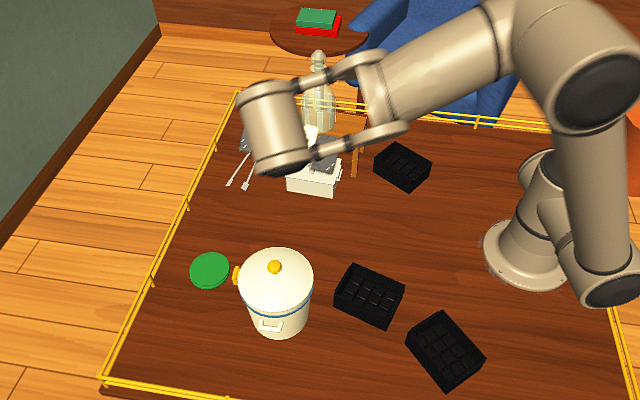

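```bash
python3 - <<'E'
from ik import *
lo[3]=-1.6
for ax in ([.0691,-.6737,-.7358],[.03,-.6737,-.7358]):
 for x in (.54,.566,.59):
  for y in (-.1,-.19,-.205,-.22):
   for z in (.03,.05): print(ax[0],x,y,z,ik((x,y,z),ax,np.array([0,.73,1.6,-.9,.9]))[0].round(2))
E
```

```text
0.0691 0.54 -0.1 0.03 [ 0.11  0.7   1.76 -0.97  0.97]
0.0691 0.54 -0.1 0.05 [ 0.11  0.66  1.76 -0.94  0.99]
0.0691 0.54 -0.19 0.03 [-0.06  0.68  1.81 -1.08  0.86]
0.0691 0.54 -0.19 0.05 [-0.06  0.65  1.8  -1.05  0.88]
0.0691 0.54 -0.205 0.03 [-0.09  0.68  1.81 -1.1   0.84]
0.0691 0.54 -0.205 0.05 [-0.09  0.65  1.8  -1.06  0.86]
0.0691 0.54 -0.22 0.03 [-0.12  0.68  1.81 -1.11  0.83]
0.0691 0.54 -0.22 0.05 [-0.12  0.64  1.81 -1.08  0.85]
0.0691 0.566 -0.1 0.03 [ 0.11  0.73  1.69 -0.95  0.99]
0.0691 0.566 -0.1 0.05 [ 0.11  0.69  1.68 -0.92  1.01]
0.0691 0.566 -0.19 0.03 [-0.06  0.71  1.73 -1.04  0.88]
0.0691 0.566 -0.19 0.05 [-0.06  0.68  1.73 -1.01  0.91]
0.0691 0.566 -0.205 0.03 [-0.09  0.71  1.74 -1.06  0.87]
0.0691 0.566 -0.205 0.05 [-0.09  0.68  1.73 -1.03  0.89]
0.0691 0.566 -0.22 0.03 [-0.11  0.71  1.74 -1.07  0.85]
0.0691 0.566 -0.22 0.05 [-0.11  0.68  1.73 -1.04  0.87]
0.0691 0.59 -0.1 0.03 [ 0.1   0.76  1.62 -0.93  1.01]
0.0691 0.59 -0.1 0.05 [ 0.1   0.72  1.61 -0.91  1.04]
0.0691 0.59 -0.19 0.03 [-0.06  0.74  1.66 -1.01  0.91]
0.0691 0.59 -0.19 0.05 [-0.06  0.71  1.65 -0.99  
[... 807 characters left out ...]
.93]
0.03 0.566 -0.19 0.05 [-0.06  0.69  1.69 -0.97  0.95]
0.03 0.566 -0.205 0.03 [-0.08  0.72  1.7  -1.01  0.91]
0.03 0.566 -0.205 0.05 [-0.08  0.69  1.69 -0.98  0.94]
0.03 0.566 -0.22 0.03 [-0.11  0.72  1.7  -1.02  0.9 ]
0.03 0.566 -0.22 0.05 [-0.11  0.69  1.69 -1.    0.92]
0.03 0.59 -0.1 0.03 [ 0.1   0.77  1.58 -0.89  1.06]
0.03 0.59 -0.1 0.05 [ 0.1   0.74  1.57 -0.87  1.08]
0.03 0.59 -0.19 0.03 [-0.05  0.75  1.62 -0.97  0.96]
0.03 0.59 -0.19 0.05 [-0.05  0.72  1.61 -0.95  0.98]
0.03 0.59 -0.205 0.03 [-0.08  0.75  1.62 -0.98  0.94]
0.03 0.59 -0.205 0.05 [-0.08  0.72  1.62 -0.96  0.96]
0.03 0.59 -0.22 0.03 [-0.11  0.75  1.63 -0.99  0.92]
0.03 0.59 -0.22 0.05 [-0.11  0.72  1.62 -0.97  0.95]
```

>>> play_rows(moves=[[[0.01, -0.004, -0.006, 0, 1], [0.017, -0.004, -0.008, 0, 1], [0.017, -0.004, -0.008, 0, 1], [0.017, -0.004, -0.008, 0, 1], [0.017, -0.004, -0.008, 0, 1], [0.017, -0.003, -0.008, 0, 1], [0.015, -0.002, -0.007, 0, 1], [0.01, 0, -0.004, 0, 1], [0, 0, 0, 0, 1], [0, 0, 0, 0, 1]]])

```text
time: 29.0
tool_pos: [0.5691, -0.0374, 0.1121]
tool_rot: [0.209, 0.832, -1.472]
contact_force: [1.1, -0.0, -0.3]
opening: 0.0916
```

```bash
python3 - <<'E'
from leg import *
legs((.566,-.05,.012))
b=save('side','s16.png');a=save('top','t16.png')
cv2.imwrite('pics/c16.png',cv2.resize(np.hstack([b[60:240,220:400],a[120:300,290:470]])[:,:,::-1],None,fx=2.2,fy=2.2))
E
```

```text
t 29.0 pos [ 0.5691 -0.0374  0.1121] F [ 1.1 -0.  -0.3] open 0.0916 q [ 0.212  0.629  1.58  -0.808  1.182  0.739]
 ax [ 0.0662 -0.6702 -0.7392] ay [ 0.9886 -0.0565  0.1398]
 -> [ 0.566 -0.05   0.012] len 0.101 tool [ 0.0822 -0.0163 -0.0562]
```

View pics/c16.png

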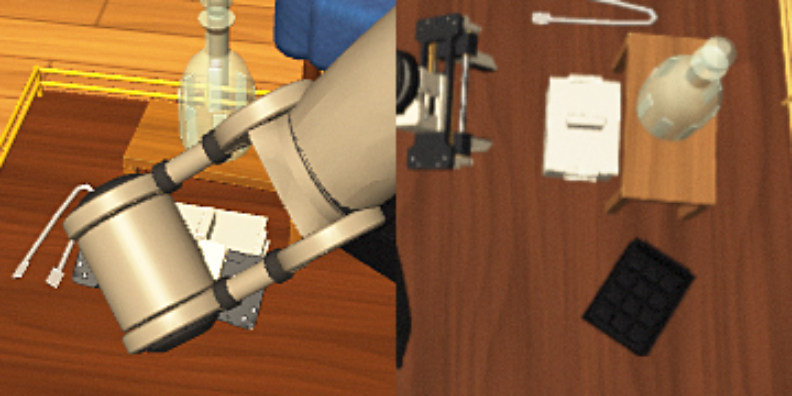

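```bash
python3 - <<'E'
from pl import *
o,M=st(); p=o['tool_pos']
for n,off in (('none',np.zeros(3)),('tool',-.0245*M[:,0]),('world',np.array([0,0,.0245]))):
    print(n,(p+off).round(3),proj('top',[p+off,p+off+.055*M[:,1],p+off-.055*M[:,1]]).round(1).tolist())
a=cv2.imread('pics/t16.png')[125:200,290:400]; cv2.imwrite('pics/c17.png',cv2.resize(a,None,fx=7,fy=7,interpolation=cv2.INTER_CUBIC))
E
```

```text
t 29.1 pos [ 0.5692 -0.0372  0.1123] F [0.4 0.2 1. ] open 0.0919 q [ 0.212  0.628  1.58  -0.808  1.182  0.74 ]
 ax [ 0.0669 -0.6701 -0.7392] ay [ 0.9885 -0.0563  0.1405]
none [ 0.569 -0.037  0.112] [[337.8, 168.8], [338.9, 150.6], [336.7, 187.2]]
tool [ 0.568 -0.021  0.13 ] [[332.6, 167.5], [333.7, 149.0], [331.5, 186.1]]
world [ 0.569 -0.037  0.137] [[338.4, 166.3], [339.5, 147.7], [337.2, 185.1]]
```

View pics/c17.png

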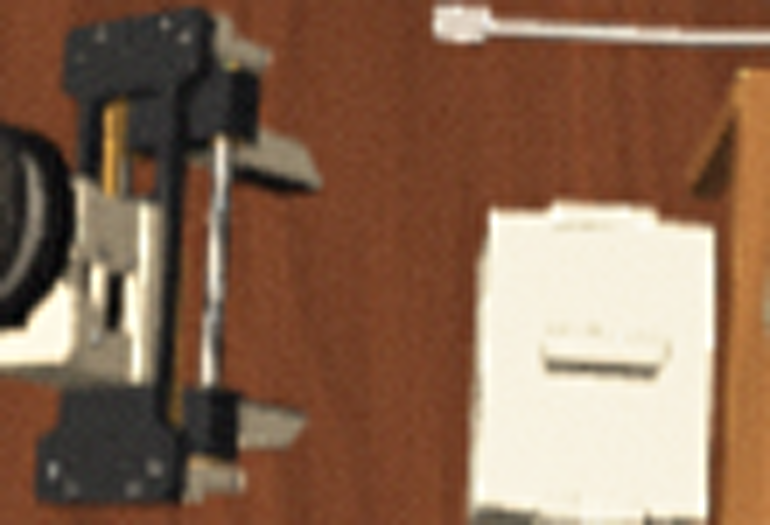

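```bash
python3 - <<'E'
from leg import *
legs((.569,-.075,.012))
E
```

```text
t 29.1 pos [ 0.5692 -0.0372  0.1123] F [0.4 0.2 1. ] open 0.0919 q [ 0.212  0.628  1.58  -0.808  1.182  0.74 ]
 ax [ 0.0669 -0.6701 -0.7392] ay [ 0.9885 -0.0563  0.1405]
 -> [ 0.569 -0.075  0.012] len 0.107 tool [ 0.0995 -0.0122 -0.0381]
```

>>> play_rows(moves=[[[0.008, -0.001, -0.003, 0.5, 1], [0.014, -0.002, -0.005, 0.5, 1], [0.014, -0.002, -0.005, 0, 1], [0.014, -0.002, -0.005, 0, 1], [0.014, -0.002, -0.005, 0, 1], [0.013, -0.001, -0.005, 0, 1], [0.01, -0.001, -0.005, 0, 1], [0.006, -0.001, -0.003, 0, 1], [0, 0, 0, 0, 1], [0, 0, 0, 0, 1]]])

```text
time: 30.1
tool_pos: [0.5708, -0.074, 0.0121]
tool_rot: [0.234, 0.833, -1.466]
contact_force: [0.9, -0.4, 1.1]
opening: 0.0923
```

```bash
python3 - <<'E'
from leg import *
legs((.569,-.112,.012),(.562,-.2,.012))
E
```

```text
t 30.1 pos [ 0.5708 -0.074   0.0121] F [ 0.9 -0.4  1.1] open 0.0923 q [ 0.148  0.767  1.664 -0.927  0.998  0.918]
 ax [ 0.07   -0.6691 -0.7399] ay [ 0.9853 -0.0696  0.1562]
 -> [ 0.569 -0.112  0.012] len 0.038 tool [0.0254 0.0009 0.0284]
 -> [ 0.562 -0.2    0.012] len 0.088 tool [ 0.0584 -0.0008  0.0662]
```

>>> play_rows(moves=[[[0.0067, 0, 0.0075, 0, 1], [0.0067, 0, 0.0075, 0, 1], [0.0067, 0, 0.0075, 0, 1], [0.0067, 0, 0.0075, 0, 1], [0.0067, 0, 0.0075, 0, 1], [0.0067, 0, 0.0075, 0, 1], [0.0067, 0, 0.0075, 0, 1], [0.0067, 0, 0.0075, 0, 1], [0, 0, 0, 0, 1], [0, 0, 0, 0, 1]]])

```text
time: 31.1
tool_pos: [0.5693, -0.157, 0.0173]
tool_rot: [0.23, 0.844, -1.477]
contact_force: [0.3, 1.3, -1.9]
opening: 0.0921
```

```bash
python3 - <<'E'
from leg import *
legs((.562,-.2215,.012))
b=save('side','s18.png');a=save('top','t18.png')
cv2.imwrite('pics/c18.png',cv2.resize(a[110:220,300:450,::-1],None,fx=5,fy=5,interpolation=cv2.INTER_CUBIC))
E
```

```text
t 31.1 pos [ 0.5693 -0.157   0.0173] F [ 0.3  1.3 -1.9] open 0.0921 q [-0.006  0.735  1.71  -0.996  0.907  0.856]
 ax [ 0.0622 -0.6613 -0.7476] ay [ 0.9854 -0.0783  0.1513]
 -> [ 0.562  -0.2215  0.012 ] len 0.065 tool [ 0.0462 -0.003   0.0459]
```

View pics/c18.png

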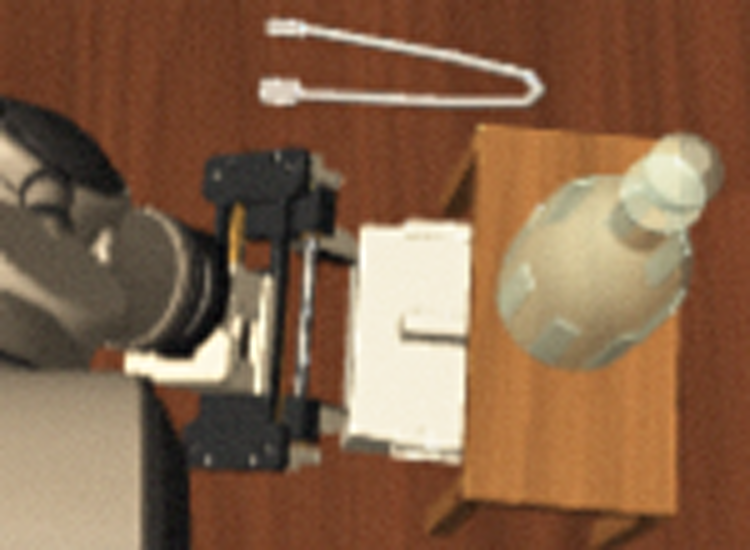

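>>> play_rows(moves=[[[0.0062, -0.0005, 0.006, 0, 1], [0.0062, -0.0005, 0.006, 0, 1], [0.0062, -0.0005, 0.006, 0, 1], [0.0062, -0.0005, 0.006, 0, 1], [0.0062, -0.0005, 0.006, 0, 1], [0, 0, 0, 0, 1], [0, 0, 0, 0, 1], [0, 0, 0, 0, 1], [0, 0, 0, 0, 1], [0, 0, 0, 0, 1]]])

```text
time: 32.2
tool_pos: [0.5691, -0.1967, 0.0184]
tool_rot: [0.21, 0.861, -1.5]
contact_force: [1.2, 1.4, -0.8]
opening: 0.0919
```

```bash
python3 - <<'E'
from leg import *
legs((.562,-.2215,.012))
a=save('top','t19.png')
cv2.imwrite('pics/c19.png',cv2.resize(a[110:220,300:450,::-1],None,fx=5,fy=5,interpolation=cv2.INTER_CUBIC))
E
```

```text
t 32.2 pos [ 0.5691 -0.1967  0.0184] F [ 1.2  1.4 -0.8] open 0.0919 q [-0.085  0.729  1.705 -0.997  0.874  0.787]
 ax [ 0.046  -0.6501 -0.7584] ay [ 0.9867 -0.0889  0.1361]
 -> [ 0.562  -0.2215  0.012 ] len 0.027 tool [ 0.0207 -0.0057  0.0158]
```

View pics/c19.png

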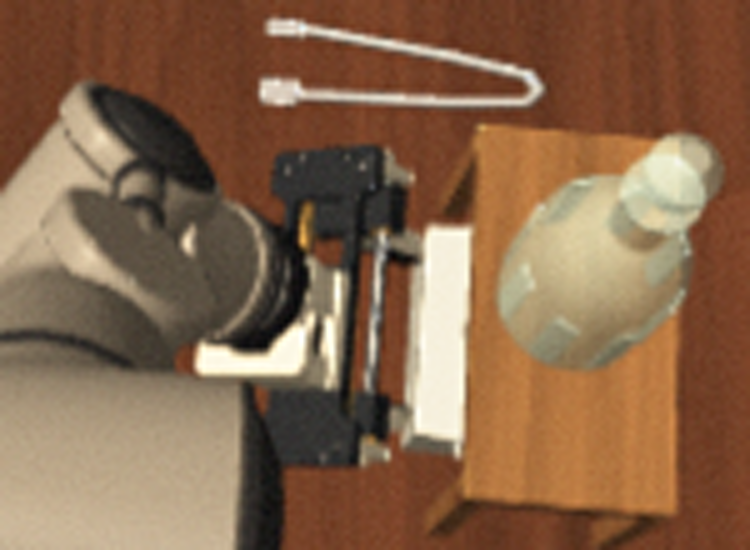

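>>> play_rows(moves=[[[0.003, -0.0008, 0.003, -0.6, 1], [0.004, -0.0008, 0.0034, -0.6, 1], [0.004, -0.0008, 0.0034, -0.4, 1], [0.004, -0.0008, 0.0034, 0, 1], [0.002, 0, 0.002, 0, 1], [0, 0, 0, 0, 1], [0, 0, 0, 0, 1], [0, 0, 0, 0, 1], [0, 0, 0, 0, 1], [0, 0, 0, 0, 1]]])

```text
time: 33.25
tool_pos: [0.5677, -0.2176, 0.0182]
tool_rot: [0.171, 0.87, -1.511]
contact_force: [0.6, 1.8, -1.3]
opening: 0.0915
```

```bash
python3 - <<'E'
from leg import *
legs((.562,-.2215,.018))
b=save('side','s20.png'); a=save('top','t20.png')
cv2.imwrite('pics/c20.png',cv2.resize(a[110:220,300:450,::-1],None,fx=5,fy=5,interpolation=cv2.INTER_CUBIC))
E
```

```text
t 33.25 pos [ 0.5677 -0.2176  0.0182] F [ 0.6  1.8 -1.3] open 0.0915 q [-0.127  0.726  1.703 -0.997  0.855  0.722]
 ax [ 0.0382 -0.6434 -0.7646] ay [ 0.9913 -0.0718  0.1099]
 -> [ 0.562  -0.2215  0.018 ] len 0.007 tool [ 0.0024 -0.0054  0.0036]
```

View pics/c20.png

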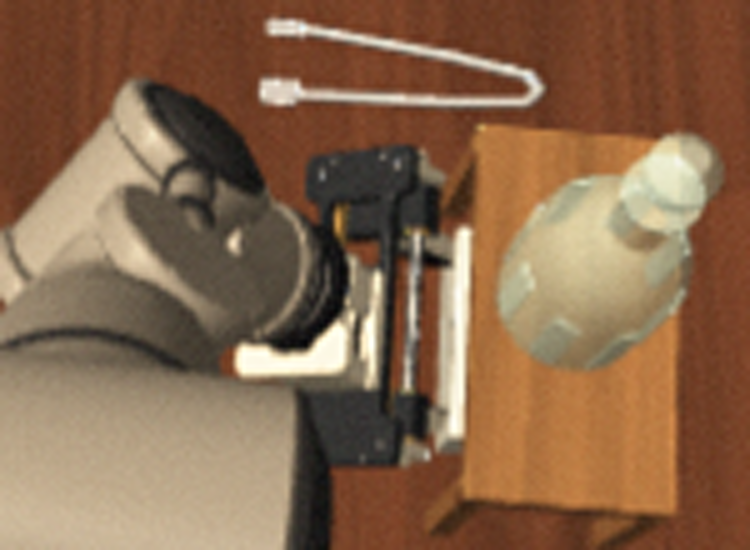

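```bash
python3 - <<'E'
from pl import *
px=np.array([[300+455/5,110+229/5],[300+442/5,110+432/5]])-.4
c,s=np.cos(-.073),np.sin(-.073)
def rf(p): d=p[:,:2]-[.5577,-.264]; return np.c_[d@[c,s],d@[-s,c]].round(4)
print(rf(unproj('top',px,.060)))
px=np.array([[300+478/5,110+126/5],[300+464/5,110+497/5]])-.4
print(rf(unproj('top',px,.124)))
E
```

```text
[[ 0.0692  0.0616]
 [-0.063   0.0648]]
[[ 0.1126  0.062 ]
 [-0.116   0.0625]]
```

>>> play_rows(moves=[[[0.0025, -0.0008, 0.003, 0, 1], [0.0025, -0.0008, 0.003, 0, 1], [0.001, 0, 0.001, 0, 1], [0, 0, 0, 0, 1], [0, 0, 0, 0, 1], [0, 0, 0, 0, 1], [0, 0, 0, 0, 1], [0, 0, 0, 0, 1], [0, 0, 0, 0, 1], [0, 0, 0, 0, 1]]])

```text
time: 34.35
tool_pos: [0.5663, -0.2264, 0.0185]
tool_rot: [0.167, 0.874, -1.516]
contact_force: [0.5, 2.4, -0.9]
opening: 0.0918
```

```bash
python3 - <<'E'
from leg import *
legs((.562,-.2255,.018))
b=save('side','s21.png'); a=save('top','t21.png')
cv2.imwrite('pics/c21.png',cv2.resize(a[130:220,340:440,::-1],None,fx=7,fy=6.5,interpolation=cv2.INTER_CUBIC))
E
```

```text
t 34.35 pos [ 0.5663 -0.2264  0.0185] F [ 0.5  2.4 -0.9] open 0.0918 q [-0.145  0.724  1.703 -0.997  0.846  0.707]
 ax [ 0.035  -0.6406 -0.7671] ay [ 0.9916 -0.0736  0.1067]
 -> [ 0.562  -0.2255  0.018 ] len 0.004 tool [-0.0003 -0.0044 -0.0005]
```

View pics/c21.png

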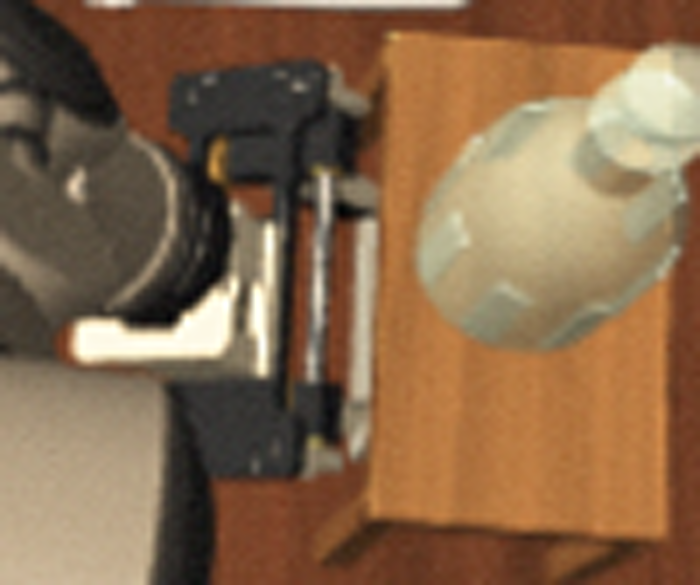

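>>> play_rows(moves=[[[-0.006, 0, -0.007, 0, 1], [-0.012, 0, -0.014, 0, 1], [-0.015, 0, -0.018, 0, 1], [-0.015, 0, -0.018, 0, 1], [-0.015, 0, -0.018, 0, 1], [-0.018, 0, -0.02, 0, 1], [-0.018, 0, -0.02, 0, 1], [-0.03, 0, -0.02, 0, 1], [-0.03, -0.02, -0.02, 0, 1], [-0.03, -0.02, -0.01, 0, 1]]])

```text
time: 35.45
tool_pos: [0.54, 0.0299, 0.0566]
tool_rot: [0.163, 0.867, -1.53]
contact_force: [0.8, -0.2, -0.4]
opening: 0.0921
```

```bash
python3 - <<'E'
from leg import *
st()
b=save('side','s22.png'); a=save('top','t22.png')
A=cv2.resize(a[120:230,330:450,::-1],None,fx=5,fy=5,interpolation=cv2.INTER_CUBIC); cv2.imwrite('pics/c22.png',A)
B=cv2.resize(b[40:200,220:400,::-1],None,fx=3.6,fy=3.6,interpolation=cv2.INTER_CUBIC); cv2.imwrite('pics/d22.png',B)
E
```

```text
t 35.45 pos [0.54   0.0299 0.0566] F [ 0.8 -0.2 -0.4] open 0.0921 q [ 0.317  0.709  1.583 -0.735  1.191  0.843]
 ax [ 0.0263 -0.6468 -0.7622] ay [ 0.9909 -0.0837  0.1052]
```

View pics/c22.png

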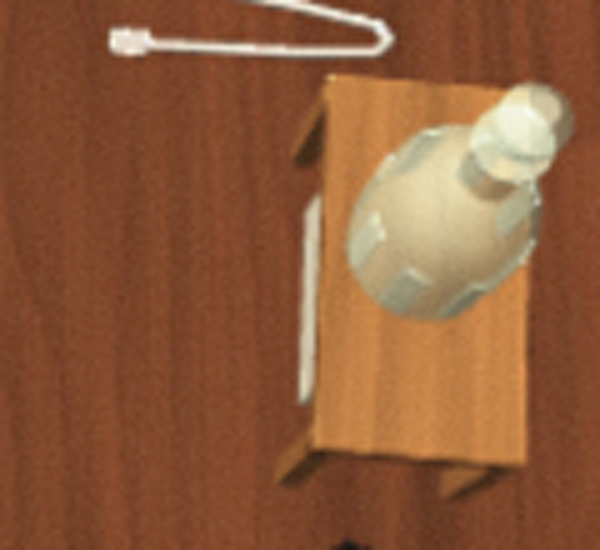

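View pics/d22.png

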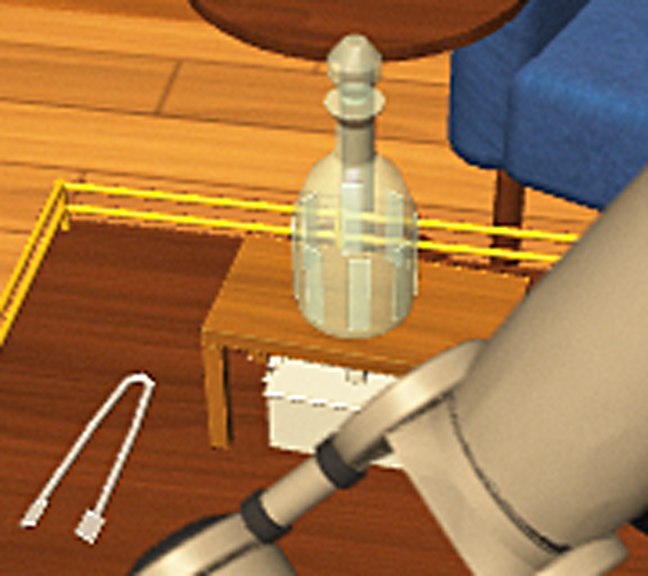

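```bash
python3 - <<'E'
from pl import *
c,s=np.cos(-.073),np.sin(-.073)
def rf(p): d=p[:,:2]-[.5577,-.264]; return np.c_[d@[c,s],d@[-s,c]].round(4)
T=lambda u,v:[330+u/5-.4,120+v/5-.4]
S=lambda u,v:[220+u/3.6-.4,40+v/3.6-.4]
print('top wall bottom',rf(unproj('top',[T(303,210),T(298,402)],0)))
print('side wall bottom L',rf(unproj('side',[S(270,447)],0)),'lid L',rf(unproj('side',[S(264,393)],.06)))
print('leg near-left bottom side',rf(unproj('side',[S(208,447),S(228,447)],0)))
print('leg bottoms top', rf(unproj('top',[T(295,160),T(277,482)],0)))
def w(a,b): return np.array([.5577,-.264])+a*np.array([c,s])+b*np.array([-s,c])
for off in (0,.005,.01): 
  print(off,[ (proj('top',[[*w(.065,.048+off),0],[*w(-.065,.048+off),0],[*w(.068,.051+off),.06],[*w(-.068,.051+off),.06]])-[330,120])*5])
E
```

```text
top wall bottom [[ 0.0693  0.0508]
 [-0.0613  0.0492]]
side wall bottom L [[0.0706 0.0466]] lid L [[0.0726 0.0486]]
leg near-left bottom side [[0.1195 0.0587]
 [0.1037 0.0548]]
leg bottoms top [[ 0.1039  0.0574]
 [-0.115   0.0606]]
0 [array([[304.90748496, 214.55349276],
       [297.6175104 , 405.67468806],
       [319.53127441, 180.19763071],
       [311.96993292, 389.65932632]])]
0.005 [array([[297.41187009, 213.94393602],
       [289.94609215, 405.06265229],
       [311.66587162, 179.55471759],
       [303.89974082, 389.01410125]])]
0.01 [array([[289.91452017, 213.33476171],
       [282.2728449 , 404.45055229],
       [303.79845824, 178.91230963],
       [295.82741696, 388.36884259]])]
```

>>> play_rows(moves=[[[-0.022, -0.015, 0.02, 0, 1], [-0.03, -0.025, 0.027, 0, 1], [-0.03, -0.03, 0.027, 0, 1], [-0.03, -0.03, 0.027, 0, 1], [-0.022, -0.03, 0.02, 0, 1], [-0.015, -0.04, 0.013, 0, 1], [0, -0.04, 0, 0, 1], [0, -0.02, 0, 0, 1], [0, 0, 0, 0, 1], [0, 0, 0, 0, 1]]])

```text
time: 36.55
tool_pos: [0.284, 0.0418, 0.2394]
tool_rot: [0.174, 0.865, -1.521]
contact_force: [0.7, -0.5, -0.1]
opening: 0.0921
```

```bash
python3 - <<'E'
from leg import *
st()
b=save('side','s23.png'); a=save('top','t23.png')
B=cv2.resize(b[100:220,220:400,::-1],None,fx=4.2,fy=4.2,interpolation=cv2.INTER_CUBIC); cv2.imwrite('pics/d23.png',B)
E
```

```text
t 36.55 pos [0.284  0.0418 0.2394] F [ 0.7 -0.5 -0.1] open 0.0921 q [ 0.573  0.123  1.943 -0.599  1.495  0.875]
 ax [ 0.0323 -0.6481 -0.7609] ay [ 0.9903 -0.0823  0.1121]
```

View pics/d23.png

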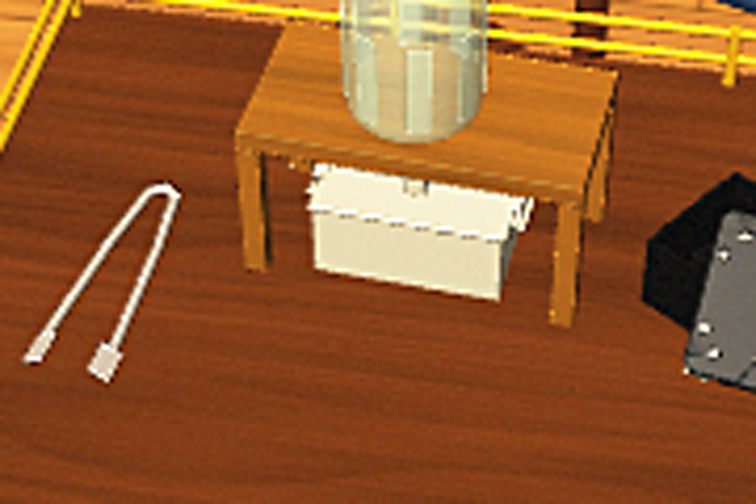

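View pics/t23.png

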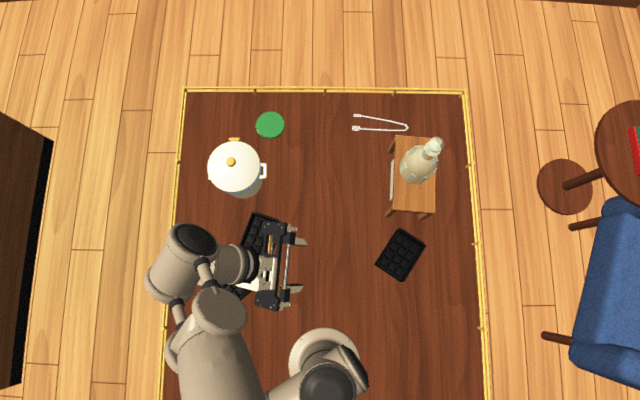

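```bash
python3 - <<'E'
from fit import *
S=lambda u,v:np.array([220+u/4.2,100+v/4.2])-.4
ob=[('side',(.065,.048,0),S(314,269)),('side',(-.065,.048,0),S(499,300)),('side',(-.068,.051,.060),S(505,238)),('side',(.068,.051,.060),S(310,210))]
x,r=fit(ob,[.56,-.25,0.]); print('tub',x.round(4),np.abs(r).max(1).round(1))
d=x[:2]-[.5577,-.264]; c,s=np.cos(-.073),np.sin(-.073); print('riser frame along,out,yaw',(d@[c,s]).round(4),(d@[-s,c]).round(4),x[2]+.073)
E
```

```text
tub [ 0.5632 -0.2662 -0.0533] [0.5 0.1 0.2 0.7]
riser frame along,out,yaw 0.0057 -0.0018 0.019682653149230962
```

```bash
python3 -c "
from cell import robot
print(robot.hand_in())"
```

```text
the job is handed in; nothing more can be done
None
```

The lid is snapped onto the white tub, and the closed tub stands under the riser. I handed the job in at about 36.6 s on the robot's clock, and it gave no verdict.

**What I did:**
- **Lid:** I gripped it by its bar, set it on the tub and pressed down. The reported height fell from 52 mm to 41 mm, which is the snapped height, and the lid then lay flat. The wrist force read 39 N while pressing, more than the 15–22 N the snap needs.
- **Carrying:** I lifted the closed tub by the bar, and the lid stayed on. I set it down in front of the riser.
- **Stowing:** A vertical gripper cannot push the tub in past the board's edge. I therefore got the tool to tilt about 40° by commanding poses beyond the arm's reach. Then I slid the tub in, long side first, with both open fingers.

**Last checks:**
- **Position:** The top view puts the tub 1–3 mm off the riser's centre line and the side view puts it about 2 mm off the other way. The margin is about 11 mm each side.
- **Squareness:** It is square to within about 1°, which is near my measuring error.
- **Other objects:** The decanter, ice bucket, coasters and tongs look unmoved, and the gripper is clear of everything.

**Things that went wrong or disagreed:**
- **Fingertip offset:** The real fingertips sit about 24 mm short of the reported TCP. My first grasp closed above the bar without touching the lid; I corrected for this afterwards.
- **Joint limits:** Joints 3 and 4 sat at the ends of their ranges for a while. Joint 3 read 0.036–0.037 against the stated minimum of 0.04, so it may count as out of range. Joint 4 stayed within its range at −0.997.

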